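# Fish the balance weight out of the deep rack with the long picker

## Task

Take the long-reach picker from its stand and use it to fish the balance weight (the metal block with a lifting bar) out of its deep well in the rack: touch down gently on the block, slide the picker's toe under the bar, lift it out and set it down gently, upright, inside the shallow tray. Then unhook the picker and hang it back on its stand as it was. Only the picker may touch the weight, never push or pull hard with it, and leave everything else where it is.

Things in the scene. Friction and masses are not known exactly. Their poses are not given: they have to be found in the camera images.
- rack: Grey rack fixed to the bench: two deep wells side by side along its y. Origin: centre of its underside. Outside 70 (x) x 91 (y), rim 115 mm high, foot plate 100 x 121 x 4. Wells 60 (x) x 38 (y) inside, centred at y = +21.5 and -21.5 mm, floor at 5 mm, 5 mm walls; sight slot 14 mm wide in the -x and +x walls. One holds the weight, the other the filler; which varies.
- weight: Balance weight, 0.17 to 0.35 kg: bright metal block 56 (x) x 34 (y) x 30 (z) mm with a flat top and a lifting bar over its middle (see weight_bar). Stands on the floor of one well, long side along the rack's x, about 2 mm play all round. Origin: centre of its underside. The same both ways round.
- weight_bar (a point): Middle of the weight's round steel bar, 6 mm diameter, along the weight's y at x = 0; 41.5 mm above the weight's origin. The gap between the flat top and the bar's underside is 8.5 mm. The bar joins two cheeks 10 mm long (x), 4 mm thick, inner faces at y = +-13 mm, tops 47.5 mm above the origin.
- filler: Plain black block 56 x 34 x 45 mm without a bar, in the other well; bystander. Origin: centre of its underside.
- picker: Long-reach picker, 0.2 kg, hanging upright in the stand's fork. Origin: centre of the underside of its 36 x 36 x 5 mm square flange, which rests on the prongs. Above it a square black grip 24 x 24 mm, 5 to 55 mm above the origin. Below it a 12 mm sleeve, 60 mm long, then an 8 mm round shank ending in a toe (see picker_toe).
- picker_toe (a point): Underside of the toe on the shank's axis at the middle setting, 119 mm below the origin. The shank telescopes: the true toe is up to 7 mm higher or lower (differs each time, NOT in this reading); stiff, slips only above 45 N. Toe points to the picker's -x: 10 mm wide, 4 mm thick, from 4 mm behind the axis to 14 mm ahead; its last 3 mm have a lip, 6 mm in all.
- stand: Picker stand, fixed; origin on the bench below the seat. Base plate 100 x 90 x 12 mm, from 38 mm in front (-x) of the origin to 62 mm behind. Fork opens to -x: slot 18 mm wide from 20 mm in front to 10 mm behind the origin, prongs 54 mm wide overall, 8 mm thick, top at 150 mm; a post under its rear end.
- stand_seat (a point): Point in the slot at the level of the prong tops, 150 mm above the bench: where the picker's origin belongs when it hangs, toe towards the stand's -x. Axes as the stand.
- tray: Shallow white tray, fixed, outside 98 (x) x 78 (y) x 14 mm, inside 90 x 70 mm, inner floor 4 mm above the bench. Origin: centre of its underside.
- jar: White closed jar, 44 mm across, 60 mm high; bystander. Origin: centre of underside.
- beaker: Small glass beaker, 50 mm across, 60 mm high; bystander. Origin: centre of underside.
- tipbox: Closed blue box, 100 x 75 x 55 mm; bystander. Origin: centre of underside.
There are look-alikes about, which are no part of the job. Leave any orange look-alike of the picker alone.

How it is judged:
By the outcome, as a careful person would: the job done as asked, in the order asked, and still so for the second after the job is handed in, with the robot touching nothing.
It also fails if it takes over 69 s, if anything falls off the work surface, if the arm or the gripper's body presses on something with over 40 N, if the wrist force passes 120 N, or if a joint passes its speed limit or range.

## Robot

A 6-joint arm with a two-finger parallel gripper is mounted at the origin on the work surface. World frame = base frame: x ahead of the robot, y to its left, z up, the work surface at z = 0. Lengths are in m, angles in degrees, forces in N, time in s.
With the tool pointing down it reaches from about 0.4 to 0.825 m from the base axis. Payload 7 kg.
Tool frame: the origin (TCP) lies between the finger pads; the fingertips stand 14 mm ahead of it and the grasp point (between the pads) lies 5 mm behind it (r.tips_ahead is the distance from the TCP to the fingertips, in m); z points along the fingers, y is the direction in which the jaws open and shut (so a half turn about z gives the same grasp; the last joint's range is limited). The gripper opens to 88 mm and grips with 3 to 60 N. Pads are 19 mm wide; open, the fingers measure 130 mm over their backs; the gripper's body (78 mm by 193 mm) begins 47 mm behind the grasp point.
Start: joints at [88.069, 20.546, 0.682, 0, -70.136, -16.507], TCP at [0.213, 0.64, 0.204] pointing down, gripper open.
Joint ranges: [-176.03, 176.03], [-82.01, 121.73], [-58.28, 71.71], [-173.87, 95.51], [-174.79, -0.11], [-173.66, 173.66]. Speed limits (degrees/s): [136.94, 136.94, 172.46, 180, 180, 180].

## Interface

Orientations are given as [roll, pitch, yaw] about the fixed x, y, z axes, in that order (R = Rz(yaw) Ry(pitch) Rx(roll)).
In Python, from plant import r gives the robot as it stands.
- The arm moves only by the tool apply_moves, never from a script. Its arguments are lists of equal length, an entry for each row: "slide": the shift along the tool's x, y, z as a fraction of full scale, a list of three; "turn": the turn, a rotation vector about the tool's x, y, z as a fraction of full scale, a list of three; "jaw": the closure, from 0 (fully open) to 1 (shut). In form: {"slide": [[dx, dy, dz], ...], "turn": [[wx, wy, wz], ...], "jaw": [jaw, ...]}. A call has 1 to 8 rows; each row shifts and turns the commanded pose from where the row before left it, along the tool's axes as they then stand; what a row does not reach is not made up. Full scale, the value 1, is 0.1 m for a shift and 1.5 rad for a turn. A row lasts 1/10 s, in which the tool goes at most 50 mm and 8.59 degrees, less where a joint would pass 70% of its speed; a pose out of reach is approached as far as the arm can. A call with a number of a shift or a turn outside -1 to 1 is refused whole. A call with a gripper value outside its range is refused whole. The fingers move at their own pace and stop on an object; "newtons" is the grip in N (left out, the last holds). Time passes only in rows, so rows that do not move let the fingers close. It gives the time, the measured TCP pose, the force and the opening at its end, in the units of the state.
- r.get_state(): the state, without advancing time (a new reading comes with each control period).
- r.capture(name): name is "scene" or "top" or "wrist"; returns a dict with "pixels" (480x640x3 uint8, blue, green, red), "depth" (480x640 float32, m along the optical axis (not along the pixel's ray), 0 where there is no reading), "fx", "fy", "cx", "cy" (pixels), "rvec" (rotation vector, rad) and "tvec" (3), from world to camera coordinates, as OpenCV has them. Camera axes: x right, y down, z forward; pixel columns grow to the right and rows downward; lengths in m; the calibration is good to about 2 mm. The wrist camera is an equidistant fisheye: a pixel r from the principal point sees the ray r / f radians off the axis. A picture is of the moment at which its call begins.
- r.close_job(): hands the job in, once; it reports no verdict.
The state is a dict: "time_s": time; "joints": joint angles; "qd": joint speeds; "joint_torque": joint torques, N m; "tcp_pos": TCP position; "eef_rot": TCP orientation; "contact_force": force on the tool from outside, world axes, zero at the start; "moment": the same for the moment, N m; "gripper_width": finger opening in m.
Only numpy, scipy, OpenCV 4.12 (cv2) and the standard library are available. Lean on these libraries where they do the work, as an engineer would, in place of code of your own. Each camera call takes 0.05 s, during which the arm holds its last target.

## Working session

There is one attempt and no reset: what is moved stays moved. The work goes in short steps, Python scripts to look and compute and a tool call to move; the robot and the scene stay as the last step left them, time stands still between calls to the robot, and variables do not carry over. Pictures are saved under pics/ and viewed, and the job is handed in when it is done.

Besides the shell and the picture viewer there is one more tool, called after "Call:" in YAML: its name, and indented under it one key for each argument. apply_moves: Moves the arm, as the interface text tells. Shift numbers are shares of 0.1 m and turn numbers shares of 1.5 rad, none past 1 either way. Its arguments: {"type":"object","properties":{"slide":{"type":"array"},"turn":{"type":"array"},"jaw":{"type":"array"},"newtons":{"type":"number"}},"required":["slide","turn","jaw"]}

```bash
ls -la; mkdir -p pics; cat > h.py <<'E'
import numpy as np, cv2
from plant import r
from scipy.spatial.transform import Rotation as Ro
def cap(name,fn=None):
    c=r.capture(name)
    if fn: cv2.imwrite('pics/'+fn,c['pixels'])
    np.savez('/tmp/'+name+'.npz',**c)
    return c
def load(name): return dict(np.load('/tmp/'+name+'.npz'))
def pts(c):
    R=cv2.Rodrigues(np.array(c['rvec'],float))[0];t=np.array(c['tvec'],float).ravel()
    v,u=np.mgrid[:480,:640]
    z=c['depth'].astype(float)
    X=np.stack([(u-c['cx'])/c['fx']*z,(v-c['cy'])/c['fy']*z,z],-1)
    W=(X-t)@R
    W[z==0]=np.nan
    return W
def proj(c,P):
    return cv2.projectPoints(np.array(P,float).reshape(-1,3),np.array(c['rvec'],float),np.array(c['tvec'],float),np.array([[c['fx'],0,c['cx']],[0,c['fy'],c['cy']],[0,0,1.]]),None)[0].reshape(-1,2)
E
python3 - <<'E'
from h import *
print(r.get_state())
for n in('scene','top','wrist'):
    c=cap(n,n+'1.png'); print(n,c['fx'],c['cx'],c['cy'],c['rvec'],c['tvec'])
E
```

```text
total 12
drwxr-xr-x  3 agent agent 4096 Dec  6 18:06 .
drwxr-xr-x 23 root  root  4096 Dec  6 18:06 ..
drwxr-xr-x  2 agent agent 4096 Dec  6 18:06 pics
{'time_s': 0.0, 'joints': array([ 8.80683607e+01,  2.05924016e+01,  6.33975913e-01, -1.97796762e-02,
       -7.01350261e+01, -1.65081291e+01]), 'qd': array([ 0.04599991,  0.04056338, -0.04741535, -0.05515002, -0.1468447 ,
       -0.07620759]), 'joint_torque': array([-9.23747939e-04, -5.82714558e+01,  2.93051273e+01,  6.99724853e+00,
        6.86983185e-03, -1.68769852e-04]), 'tcp_pos': array([0.21335859, 0.63984602, 0.20331441]), 'eef_rot': array([ 1.79905116e+02, -8.72938572e-03, -1.84464976e+01]), 'contact_force': array([ 0.00658352, -0.3402447 ,  0.25785024]), 'moment': array([-0.07636669,  0.01952165, -0.03570942]), 'gripper_width': 0.08776031959121727}
scene 516.405562073109 316.15828856554623 242.28151569053463 [ 0.99590741  2.65421665 -0.80562125] [ 0.40611389 -0.28505897  1.36305926]
top 486.0706299469834 316.87680563563356 248.08136707757635 [ 2.18668963 -2.2386269   0.07573337] [0.0711627  0.58325605 0.96003306]
wrist 371.64829954431775 319.2516636579215 239.96982531145593 [-1.74181414  2.41739116  0.30422809] [ 0.67420996 -0.03179597  0.38938396]
```

View pics/scene1.png

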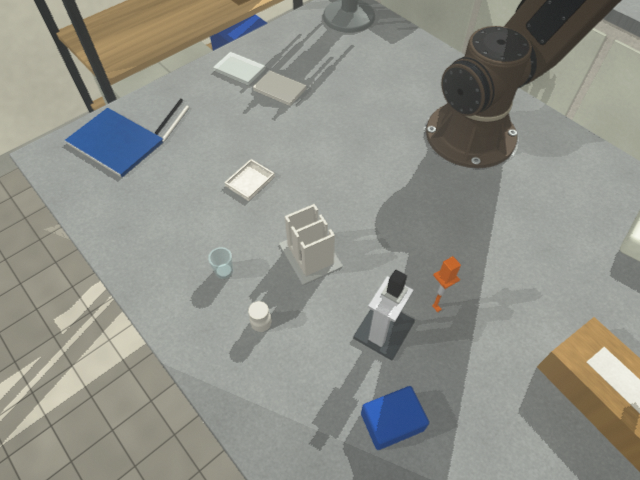

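View pics/top1.png

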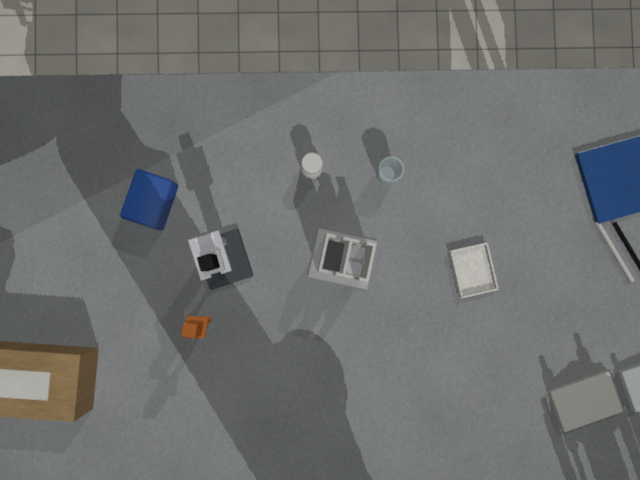

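View pics/wrist1.png

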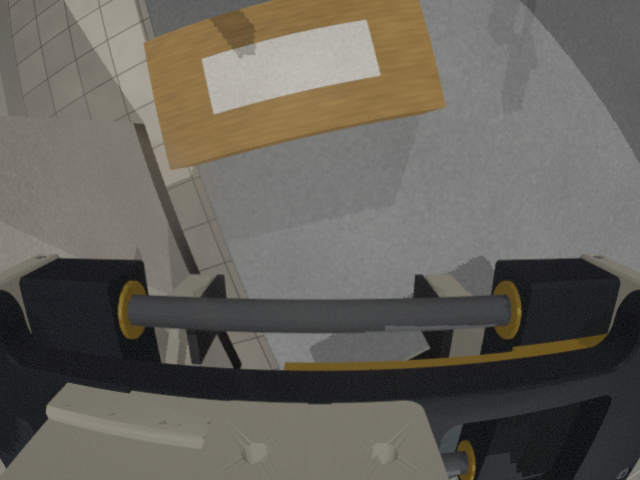

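```bash
python3 - <<'E'
from h import *
c=load('top');W=pts(c)
for (u,v) in [(208,262),(222,245),(215,240),(240,255),(345,232),(370,240),(335,255),(355,262),(362,262),(473,270),(312,165),(150,200),(390,170)]:
    print((u,v),W[v,u].round(4))
img=c['pixels'][205:315,170:400]
cv2.imwrite('pics/topcrop.png',cv2.resize(img,None,fx=3.4,fy=3.4,interpolation=cv2.INTER_CUBIC))
c2=load('scene');cv2.imwrite('pics/scrop.png',cv2.resize(c2['pixels'][180:370,260:480],None,fx=3.1,fy=3.1,interpolation=cv2.INTER_CUBIC))
E
```

```text
(208, 262) [0.5585 0.2363 0.2043]
(222, 245) [0.5879 0.2228 0.15  ]
(215, 240) [0.5968 0.2348 0.1486]
(240, 255) [0.5745 0.2107 0.0117]
(345, 232) [ 6.165e-01 -6.000e-04  9.000e-04]
(370, 240) [ 0.5989 -0.0505  0.0043]
(335, 255) [0.5691 0.0238 0.0469]
(355, 262) [ 0.5549 -0.0158  0.0339]
(362, 262) [ 0.5543 -0.027   0.0551]
(473, 270) [ 0.5334 -0.2582  0.0039]
(312, 165) [0.742  0.0643 0.0598]
(150, 200) [0.6811 0.3725 0.0585]
(390, 170) [ 0.7407 -0.0955  0.0039]
```

View pics/topcrop.png

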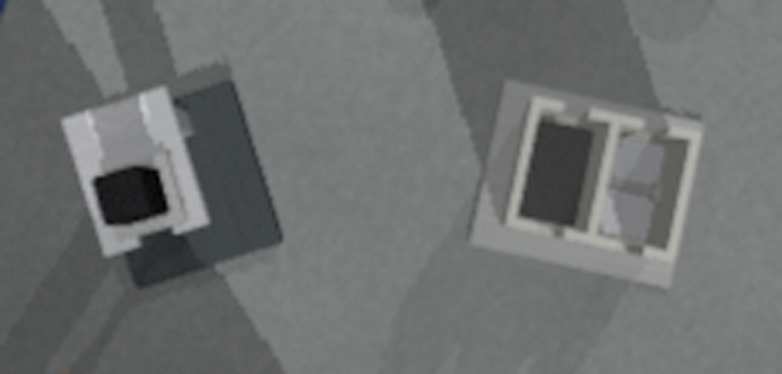

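View pics/scrop.png

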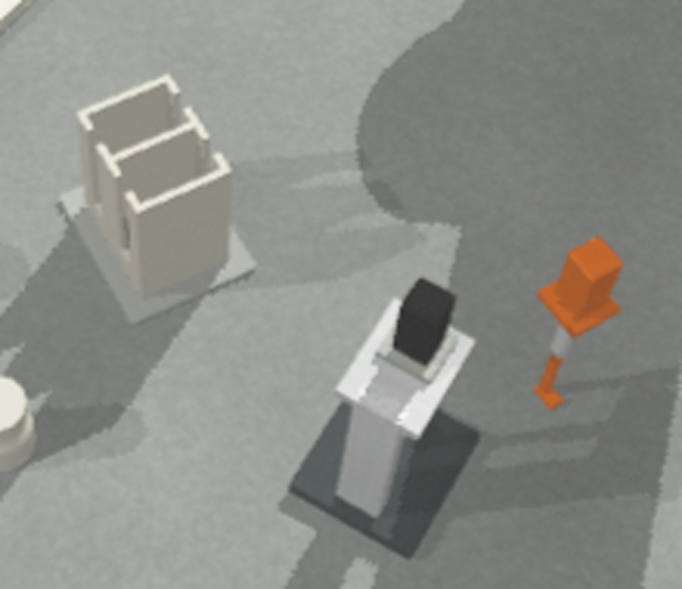

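```bash
python3 - <<'E'
from h import *
for n in('top','scene'):
    c=load(n);W=pts(c);print(n)
    def rect(mask,name):
        P=W[mask][:,:2]
        if len(P)<10: print(name,len(P));return
        rc=cv2.minAreaRect((P*1000).astype(np.float32)); print(name,len(P),'c',np.round(rc[0],1),'s',np.round(rc[1],1),'a',round(rc[2],2),'z',np.nanmedian(W[mask][:,2]).round(4))
    x,y,z=W[...,0],W[...,1],W[...,2]
    def box(a,b,d,e,f,g): return (x>a)&(x<b)&(y>d)&(y<e)&(z>f)&(z<g)
    rect(box(.48,.65,-.09,.09,.109,.121),'rackrim')
    rect(box(.45,.68,-.11,.11,.0025,.0065),'rackfoot')
    rect(box(.47,.68,.15,.32,.146,.1525),'prong')
    rect(box(.47,.68,.15,.32,.153,.158),'flange')
    rect(box(.45,.72,.12,.34,.009,.0145),'base')
    rect(box(.47,.68,.15,.32,.195,.22),'griptop')
    rect(box(.45,.62,-.36,-.16,.010,.018),'trayrim')
    rect(box(.45,.62,-.36,-.16,.0028,.006),'trayfloor')
    rect(box(.35,.50,.15,.35,.02,.3),'orange'); m=box(.35,.50,.15,.35,.02,.3); print('orange zmax',z[m].max() if m.any() else None)
    m=box(.35,.50,.15,.35,.02,.3)
    rect(box(.53,.6,-.05,.0,.03,.038),'wtop')
    rect(box(.53,.6,-.05,.0,.043,.06),'wbar')
E
```

```text
top
rackrim 509 c [562.4   7.1] s [91.4 70. ] a 76.54 z 0.1148
rackfoot 1393 c [5.648e+02 2.000e-01] s [229.2 218.9] a 0.22 z 0.0036
prong 814 c [570.9 245.4] s [72.1 54.8] a 16.55 z 0.1499
flange 176 c [570.  246.3] s [76.2 44.9] a 24.08 z 0.1551
base 1118 c [596.4 258.9] s [271.9 106.3] a 14.61 z 0.0119
griptop 242 c [557.9 240.8] s [23.9 24.7] a 14.42 z 0.2046
trayrim 360 c [ 533.1 -255.9] s [98.  79.7] a 11.06 z 0.0133
trayfloor 1314 c [ 535.2 -260.1] s [168.8 199.2] a 0.08 z 0.004
orange 507 c [447.4 276.2] s [36.6 35.7] a 79.96 z 0.1569
orange zmax 0.17636685490658693
wtop 356 c [559.7 -17.9] s [31.9 59.5] a 76.2 z 0.0346
wbar 92 c [562.7 -17.9] s [33.  56.6] a 76.43 z 0.0499
scene
rackrim 472 c [561.9   7.6] s [95.1 71.8] a 76.9 z 0.1137
rackfoot 690 c [565.3  -1.5] s [228.2 216.9] a 0.34 z 0.0036
prong 707 c [571.2 245.5] s [75.1 54.4] a 16.52 z 0.1495
flange 145 c [571.3 248. ] s [66.6 47.4] a 12.84 z 0.1549
base 1059 c [595.3 255.6] s [272.2 102.6] a 11.9 z 0.0116
griptop 205 c [557.9 241.6] s [26.3 23.6] a 14.87 z 0.2041
trayrim 217 c [ 533.6 -255.6] s [101.5  80.4] a 11.37 z 0.0127
trayfloor 502 c [ 535.8 -258.4] s [166.9 197.7] a 1.31 z 0.0039
orange 622 c [447.4 276.4] s [36.8 36.8] a 79.79 z 0.1394
orange zmax 0.17732985500162068
wtop 18 c [587.4 -22.7] s [40.8  7.8] a 77.2 z 0.0339
wbar 49 c [569.8 -30. ] s [68.6 33.4] a 21.4 z 0.0542
```

```bash
python3 - <<'E'
from h import *
c=load('wrist');R=cv2.Rodrigues(c['rvec'])[0];C=-R.T@c['tvec'].ravel()
s=r.get_state();T=Ro.from_euler('xyz',s['eef_rot'],degrees=True).as_matrix();p=s['tcp_pos']
print('cam in tool',(T.T@(C-p)).round(4),'axes(cols x,y,z) in tool\n',(T.T@R.T).round(3))
# cleaner weight
c=load('top');W=pts(c)
a=np.radians(-13.5);ex=np.array([np.cos(a),np.sin(a)]);ey=np.array([-np.sin(a),np.cos(a)])
o=np.array([.5622,.0073]);L=np.stack([(W[...,:2]-o)@ex,(W[...,:2]-o)@ey,W[...,2]],-1)*1000
m=(abs(L[...,0])<29)&(L[...,1]>-40)&(L[...,1]<-3)&(L[...,2]<100)
vs,us=np.where(m)
for v in range(vs.min(),vs.max()+1):
    print(v,' '.join('%d,%d,%d'%tuple(L[v,u]) if m[v,u] else '.' for u in range(us.min(),us.max()+1)))
E
```

```text
cam in tool [ 0.0659  0.0005 -0.1813] axes(cols x,y,z) in tool
 [[-0.    -0.969 -0.248]
 [ 1.     0.    -0.001]
 [ 0.001 -0.248  0.969]]
246 . . . . . . 27,-9,36 27,-11,36 28,-14,31 28,-15,34 28,-17,37 . . . . . . . . .
247 . . . . . . 25,-10,35 25,-12,35 26,-14,35 26,-16,33 26,-17,35 27,-19,36 27,-21,33 28,-23,34 28,-25,36 . . . . .
248 . . . . . . 23,-10,33 23,-12,36 24,-14,36 24,-16,33 25,-18,33 25,-20,33 25,-21,37 26,-24,35 26,-26,31 26,-27,37 27,-29,38 28,-32,32 28,-33,34 28,-35,35
249 . . . . . . 21,-11,32 21,-13,33 22,-15,32 22,-16,33 23,-18,33 23,-20,38 24,-22,33 24,-24,35 24,-26,34 25,-28,35 25,-30,33 25,-31,37 26,-34,34 26,-36,34
250 . . . . . 18,-9,37 19,-11,39 20,-13,34 20,-15,33 20,-17,32 21,-19,32 21,-21,36 22,-23,34 22,-24,35 22,-26,36 23,-28,36 23,-30,32 24,-32,34 24,-34,33 25,-36,32
251 . . . . . 17,-10,35 17,-12,33 18,-13,33 18,-15,33 18,-17,33 19,-19,35 19,-21,34 20,-23,33 20,-25,36 20,-27,37 21,-29,36 21,-30,35 22,-32,35 22,-34,35 23,-36,34
252 . . . . . 15,-10,34 15,-12,37 16,-14,36 16,-16,35 16,-18,35 17,-20,31 17,-21,36 18,-24,31 18,-25,33 19,-27,34 19,-29,35 1
[... 3306 characters left out ...]
,35 -20,-30,34 -20,-31,36 -19,-33,35 -19,-35,33 -18,-37,33 . . . .
273 -26,-11,4 -26,-11,33 -26,-13,37 -25,-15,32 -25,-17,31 -24,-19,33 -24,-20,33 -23,-23,31 -23,-24,34 -23,-26,37 -22,-28,33 -22,-30,34 -21,-32,32 -21,-34,36 -21,-36,35 -20,-37,36 . . . .
274 -28,-12,3 -28,-14,4 -27,-16,4 -27,-18,4 -26,-20,5 -26,-21,16 -26,-21,34 -25,-23,32 -25,-25,34 -25,-27,34 -24,-28,36 -24,-30,34 -23,-32,36 -23,-34,38 -22,-36,34 . . . . .
275 . . . . -28,-20,3 -28,-22,6 -27,-24,5 -27,-26,2 -27,-28,7 -26,-30,0 -26,-30,25 -26,-31,32 -25,-32,36 -25,-35,31 -24,-37,33 . . . . .
276 . . . . . . . . . -28,-30,3 -28,-32,3 -27,-35,2 -27,-36,4 -26,-38,5 . . . . . .
277 . . . . . . . . . . . . . -28,-39,4 . . . . . .
```

```bash
cat >> h.py <<'E'
def plan(p1,yaw1,p0=None,yaw0=None,n=None,jaw=0,step=.04,rpy0=None,q=4):
    """rows from pose 0 (default measured) to p1,yaw1 tool-down; prints slide/turn"""
    s=r.get_state()
    T=Ro.from_euler('xyz',s['eef_rot'] if yaw0 is None else [180,0,yaw0],degrees=True)
    p=np.array(s['tcp_pos'] if p0 is None else p0,float)
    T1=Ro.from_euler('xyz',[180,0,yaw1],degrees=True);p1=np.array(p1,float)
    w=(T.inv()*T1).as_rotvec()
    k=max(np.ceil(np.linalg.norm(p1-p)/step),np.ceil(np.linalg.norm(w)/np.radians(8.2)),1)
    n=int(n or k)
    S=[];U=[];d=(p1-p)/n
    P=p.copy();Tc=T
    for i in range(n):
        goal=p+d*(i+1)
        sl=np.round(Tc.inv().apply(goal-P)/.1,q)
        tu=np.round(w/n/1.5,q)
        P=P+Tc.apply(sl*.1);Tc=Tc*Ro.from_rotvec(tu*1.5)
        S.append((sl+0).tolist());U.append((tu+0).tolist())
    print('n',n,'end',P.round(5),Tc.as_euler('xyz',degrees=True).round(2))
    for i in range(0,n,8):
        print('slide',S[i:i+8]);print('turn',U[i:i+8])
def st():
    s=r.get_state();print('t',s['time_s'],'p',s['tcp_pos'].round(4),'rpy',s['eef_rot'].round(2),'F',s['contact_force'].round(2),'M',s['moment'].round(3),'w',round(float(s['gripper_width']),4))
E
python3 - <<'E'
from h import *
W=pts(load('top'));m=(W[...,1]>.38)&(W[...,0]>.2)&(W[...,0]<.6);print('woodbox zmax',np.nanpercentile(W[...,2][m],99.9))
plan([.558,.241,.29],-74.5,n=14,q=3)
E
```

```text
woodbox zmax 0.08433605626333865
n 14 end [0.55797 0.241   0.29003] [ 1.7997e+02 -6.0000e-02 -7.4990e+01]
slide [[0.324, 0.193, -0.061], [0.336, 0.169, -0.062], [0.348, 0.145, -0.061], [0.357, 0.12, -0.062], [0.364, 0.095, -0.061], [0.37, 0.069, -0.062], [0.375, 0.043, -0.061], [0.376, 0.016, -0.062]]
turn [[0.0, 0.0, 0.047], [0.0, 0.0, 0.047], [0.0, 0.0, 0.047], [0.0, 0.0, 0.047], [0.0, 0.0, 0.047], [0.0, 0.0, 0.047], [0.0, 0.0, 0.047], [0.0, 0.0, 0.047]]
slide [[0.376, -0.01, -0.061], [0.375, -0.037, -0.062], [0.372, -0.063, -0.061], [0.365, -0.089, -0.062], [0.359, -0.115, -0.061], [0.35, -0.139, -0.062]]
turn [[0.0, 0.0, 0.047], [0.0, 0.0, 0.047], [0.0, 0.0, 0.047], [0.0, 0.0, 0.047], [0.0, 0.0, 0.047], [0.0, 0.0, 0.047]]
```

Call:
apply_moves:
  slide:
    - [0.324,0.193,-0.061]
    - [0.336,0.169,-0.062]
    - [0.348,0.145,-0.061]
    - [0.357,0.12,-0.062]
    - [0.364,0.095,-0.061]
    - [0.37,0.069,-0.062]
    - [0.375,0.043,-0.061]
    - [0.376,0.016,-0.062]
  turn:
    - [0,0,0.047]
    - [0,0,0.047]
    - [0,0,0.047]
    - [0,0,0.047]
    - [0,0,0.047]
    - [0,0,0.047]
    - [0,0,0.047]
    - [0,0,0.047]
  jaw: [0,0,0,0,0,0,0,0]

```text
time_s: 0.95
tcp_pos: [0.4111, 0.4109, 0.2536]
eef_rot: [180.0, 0.0, -50.9]
contact_force: [0.5, 0.7, 0.8]
gripper_width: 0.0875
```

Call:
apply_moves:
  slide:
    - [0.376,-0.01,-0.061]
    - [0.375,-0.037,-0.062]
    - [0.372,-0.063,-0.061]
    - [0.365,-0.089,-0.062]
    - [0.359,-0.115,-0.061]
    - [0.35,-0.139,-0.062]
    - [0,0,0]
    - [0,0,0]
  turn:
    - [0,0,0.047]
    - [0,0,0.047]
    - [0,0,0.047]
    - [0,0,0.047]
    - [0,0,0.047]
    - [0,0,0.047]
    - [0,0,0]
    - [0,0,0]
  jaw: [0,0,0,0,0,0,0,0]

```text
time_s: 1.75
tcp_pos: [0.5583, 0.2404, 0.2899]
eef_rot: [180.0, 0.0, -75.1]
contact_force: [-0.6, 0.2, -0.7]
gripper_width: 0.0878
```

```bash
python3 - <<'E'
from h import *
st(); c=cap('wrist','w2.png'); print(r.get_state()['joints'].round(1))
E
```

```text
t 1.75 p [0.5583 0.2404 0.2899] rpy [179.96   0.   -75.08] F [-0.56  0.24 -0.71] M [0.136 0.01  0.024] w 0.0878
[ 41.8  11.9  -0.2  -0.  -77.9 -26.8]
```

View pics/w2.png

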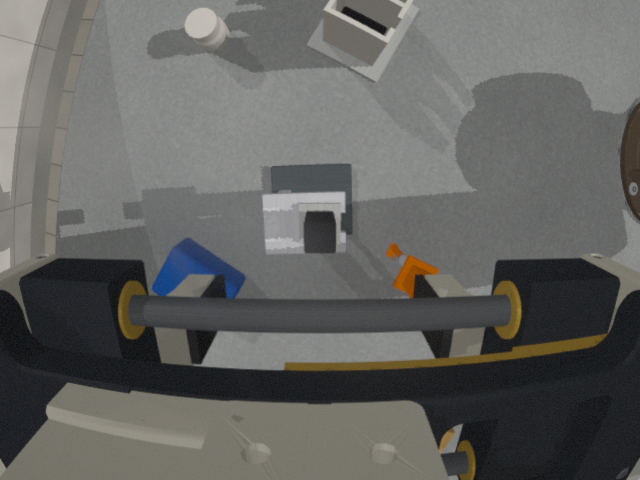

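```bash
cat >> h.py <<'E'
def wpts(c):
    R=cv2.Rodrigues(np.array(c['rvec'],float))[0];t=np.array(c['tvec'],float).ravel()
    v,u=np.mgrid[:480,:640].astype(float)
    a=(u-c['cx'])/c['fx'];b=(v-c['cy'])/c['fy'];th=np.hypot(a,b);k=np.tan(th)/np.maximum(th,1e-9)
    z=c['depth'].astype(float)
    W=(np.stack([a*k*z,b*k*z,z],-1)-t)@R
    W[z==0]=np.nan
    return W
def wproj(c,P):
    P=np.array(P,float).reshape(-1,3);R=cv2.Rodrigues(np.array(c['rvec'],float))[0]
    X=P@R.T+np.array(c['tvec'],float).ravel();h=np.hypot(X[:,0],X[:,1]);th=np.arctan2(h,X[:,2])
    k=th/np.maximum(h,1e-9)
    return np.stack([c['cx']+c['fx']*k*X[:,0],c['cy']+c['fy']*k*X[:,1]],-1)
E
python3 - <<'E'
from h import *
c=load('wrist');W=wpts(c);x,y,z=W[...,0],W[...,1],W[...,2]
def rect(m,name):
    P=W[m][:,:2];rc=cv2.minAreaRect((P*1000).astype(np.float32)); print(name,len(P),'c',np.round(rc[0],1),'s',np.round(rc[1],1),'a',round(rc[2],2),'z',np.nanmedian(z[m]).round(4))
rows=np.mgrid[:480,:640][0]<262
b=(x>.47)&(x<.68)&(y>.14)&(y<.32)&rows
rect(b&(z>.195)&(z<.22),'grip'); rect(b&(z>.1465)&(z<.1525),'prong'); rect(b&(z>.153)&(z<.158),'flange'); rect(b&(z>.009)&(z<.015)&(x<.66),'base')
E
```

```text
grip 1068 c [558.  240.1] s [23.9 24. ] a 14.71 z 0.2058
prong 2745 c [570.5 243.9] s [72.5 54.1] a 16.55 z 0.151
flange 642 c [569.7 239.7] s [58.7 43.9] a 15.03 z 0.1561
base 2454 c [567.1 242.9] s [99.2 88.9] a 15.86 z 0.013
```

Call:
apply_moves:
  slide:
    - [0,0,0.3]
    - [0,0,0.3]
    - [0,0,0.3]
    - [0,0,0.15]
    - [0,0,0.08]
    - [0,0,0]
    - [0,0,0]
  turn:
    - [0,0,0]
    - [0,0,0]
    - [0,0,0]
    - [0,0,0]
    - [0,0,0]
    - [0,0,0]
    - [0,0,0]
  jaw: [0,0,0,0,0,0,0]
  newtons: 40

```text
time_s: 2.5
tcp_pos: [0.5583, 0.242, 0.1783]
eef_rot: [-179.9, 0.0, -74.9]
contact_force: [-0.1, 0.7, 0.1]
gripper_width: 0.0876
```

Call:
apply_moves:
  slide:
    - [0,0,0]
    - [0,0,0]
    - [0,0,0]
    - [0,0,0]
    - [0,0,0]
    - [0,0,0]
    - [0,0,0]
    - [0,0,0]
  turn:
    - [0,0,0]
    - [0,0,0]
    - [0,0,0]
    - [0,0,0]
    - [0,0,0]
    - [0,0,0]
    - [0,0,0]
    - [0,0,0]
  jaw: [0.3,0.5,0.6,0.65,0.7,0.75,0.8,1]
  newtons: 40

```text
time_s: 3.3
tcp_pos: [0.5581, 0.2412, 0.1773]
eef_rot: [180.0, -0.0, -75.0]
contact_force: [-0.2, -0.6, 0.1]
gripper_width: 0.0293
```

Call:
apply_moves:
  slide:
    - [0,0,0]
    - [0,0,0]
  turn:
    - [0,0,0]
    - [0,0,0]
  jaw: [1,1]

```text
time_s: 3.5
tcp_pos: [0.558, 0.2412, 0.1773]
eef_rot: [180.0, -0.0, -75.0]
contact_force: [-0.9, -0.3, 0.3]
gripper_width: 0.0231
```

```bash
python3 - <<'E'
from h import *
st(); c=cap('wrist','w3.png'); st()
E
```

```text
t 3.5 p [0.558  0.2412 0.1773] rpy [179.99  -0.   -74.99] F [-0.91 -0.34  0.31] M [0.033 0.167 0.041] w 0.0231
t 3.55 p [0.558  0.2412 0.1773] rpy [179.99  -0.   -74.99] F [-0.71  0.24 -0.21] M [ 0.047  0.138 -0.009] w 0.0234
```

View pics/w3.png

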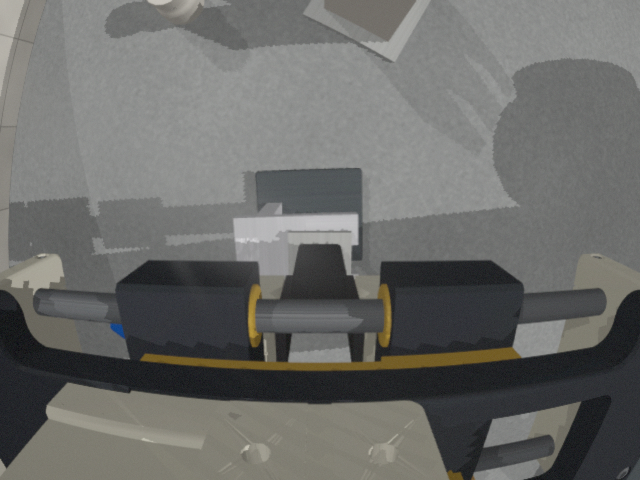

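Call:
apply_moves:
  slide:
    - [0,0,-0.03]
    - [0,0,-0.06]
    - [0,0.1,0]
    - [0,0.2,0]
    - [0,0.2,0]
    - [0,0,-0.2]
    - [0,0,-0.4]
    - [0,0,-0.4]
  turn:
    - [0,0,0]
    - [0,0,0]
    - [0,0,0]
    - [0,0,0]
    - [0,0,0]
    - [0,0,0]
    - [0,0,0]
    - [0,0,0]
  jaw: [1,1,1,1,1,1,1,1]

```text
time_s: 4.35
tcp_pos: [0.5086, 0.2277, 0.2873]
eef_rot: [179.9, -0.0, -75.0]
contact_force: [1.0, 0.5, -1.9]
gripper_width: 0.0231
```

Call:
apply_moves:
  slide:
    - [0,0,-0.35]
    - [0,0,0]
    - [0,0,0]
  turn:
    - [0,0,0]
    - [0,0,0]
    - [0,0,0]
  jaw: [1,1,1]

```text
time_s: 4.65
tcp_pos: [0.5093, 0.2284, 0.322]
eef_rot: [-179.9, 0.1, -75.0]
contact_force: [0.1, -0.3, -2.8]
gripper_width: 0.0233
```

```bash
python3 - <<'E'
from h import *
st(); c=cap('wrist','w4.png');c=cap('scene','s4.png'); st()
c=load('scene');cv2.imwrite('pics/s4c.png',cv2.resize(c['pixels'][150:400,250:500],None,fx=2.4,fy=2.4,interpolation=cv2.INTER_CUBIC))
E
```

```text
t 4.65 p [0.5093 0.2284 0.322 ] rpy [-1.7992e+02  8.0000e-02 -7.4990e+01] F [ 0.06 -0.29 -2.82] M [ 0.061  0.108 -0.028] w 0.0233
t 4.75 p [0.5088 0.2279 0.3201] rpy [ 1.7989e+02 -1.0000e-02 -7.4990e+01] F [ 0.31 -0.39 -3.31] M [ 0.091 -0.02  -0.007] w 0.0233
```

View pics/w4.png

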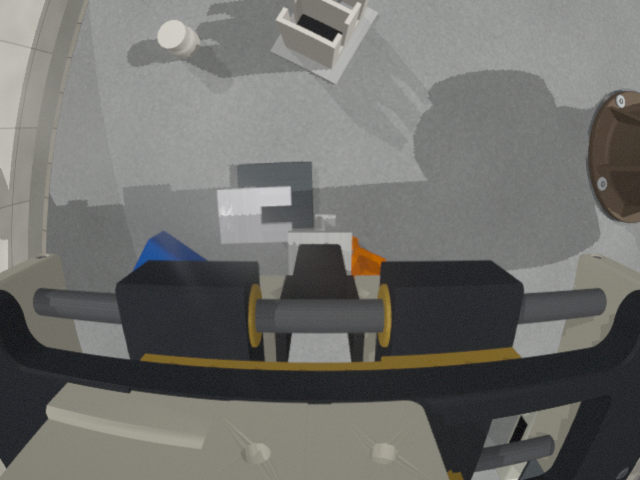

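View pics/s4c.png

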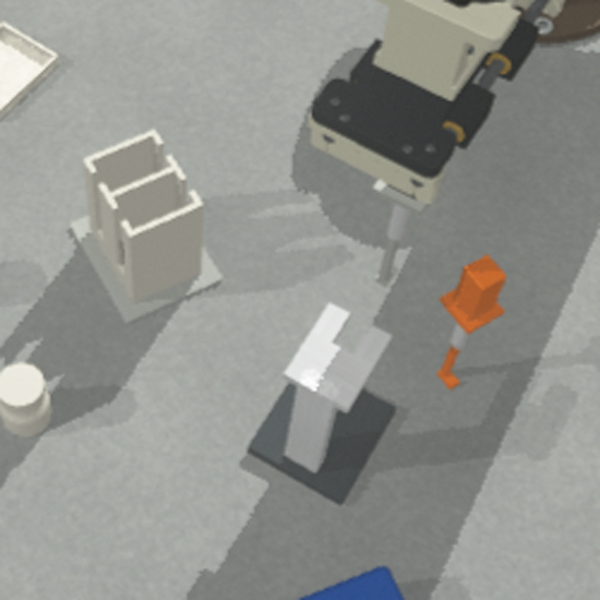

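```bash
python3 - <<'E'
from h import *
c=load('wrist');W=wpts(c)
s=r.get_state();T=Ro.from_euler('xyz',[180,0,-75],degrees=True).as_matrix();p=np.array([.509,.228,.321])
L=((W-p)@T)*1000
for v in range(210,236,2):
    print(v,' '.join('%d,%d,%d'%tuple(L[v,u]) if np.isfinite(L[v,u,0]) and L[v,u,2]<190 else '.' for u in range(308,346,2)))
cv2.imwrite('pics/w4c.png',cv2.resize(c['pixels'][195:285,270:400],None,fx=6,fy=6,interpolation=cv2.INTER_CUBIC))
# predicted toe px for d offsets (tip at tool y+14)
for d in(-7,0,7):
    P=[p+T@(np.array([0,yy,27.3+119+d])/1000) for yy in(-4,14)]
    print(d,wproj(c,P).round(1).tolist(), proj(load('scene'),P).round(1).tolist())
c=load('scene');cv2.imwrite('pics/s4d.png',cv2.resize(c['pixels'][220:280,395:440],None,fx=10,fy=10,interpolation=cv2.INTER_CUBIC))
E
```

```text
210 . . . . . . . . . . . . . . . . . . .
212 . . . . . . . . . . . . . . . . . . .
214 . . . . 5,-2,147 5,-1,146 5,0,146 5,2,146 5,4,147 5,6,148 5,7,147 5,9,146 . . . . . . .
216 . . . . 3,-2,146 3,-1,146 3,0,146 3,2,146 3,4,147 3,6,147 3,7,146 3,9,147 4,11,144 4,13,145 . . . . .
218 . . . . 2,-2,145 3,-1,138 4,0,135 . 1,4,148 1,6,147 1,7,146 1,9,146 2,11,144 2,13,144 . . . . .
220 . . . . 1,-2,137 3,-1,127 4,0,126 3,2,129 0,4,146 0,6,146 0,7,147 0,9,147 0,11,145 0,13,144 . . . . .
222 . . . . 2,-2,127 3,-1,119 4,0,117 3,2,119 -1,4,146 -1,6,146 -1,7,147 -1,9,146 -1,11,145 -1,13,144 . . . . .
224 . . . . 2,-2,116 4,0,109 4,0,107 3,2,110 0,4,125 -3,6,146 -4,7,148 -3,9,145 -3,11,144 -3,13,144 . . . . .
226 . . . . 2,-2,107 4,0,100 4,0,100 4,2,102 1,3,113 . . . . . . . . . .
228 . . . . 2,-2,103 3,0,97 3,0,96 3,2,97 1,3,107 . . . . . . . . . .
230 . . . . 5,-2,80 5,0,80 6,0,79 5,2,82 5,3,84 . . . . . . . . . .
232 18,-6,21 18,-5,20 18,-3,22 18,-2,20 18,-1,21 18,0,21 18,0,21 18,1,21 18,2,22 18,3,21 18,5,20 18,6,21 18,7,21 18,8,21 18,9,21 18,10,20 18,11,21 18,13,22 18,14,21
234 17,-6,21 17,-5,20 17,-3,20 17,-2,20 17,-1,19 17,0,21 17,0,19 17,1,20 17,2,20 17,3,20 17,5,20 17,6,20 17,7,21 17,8,21 17,9,19 17,10,20 17,11,21 17,12,20 17,14,20
-7 [[314.8, 221.7], [335.1, 221.7]] [[409.0, 264.4], [413.7, 257.3]]
0 [[314.9, 220.1], [334.8, 220.1]] [[408.4, 266.4], [413.1, 259.4]]
7 [[315.0, 218.6], [334.5, 218.6]] [[407.9, 268.4], [412.6, 261.4]]
```

View pics/w4c.png

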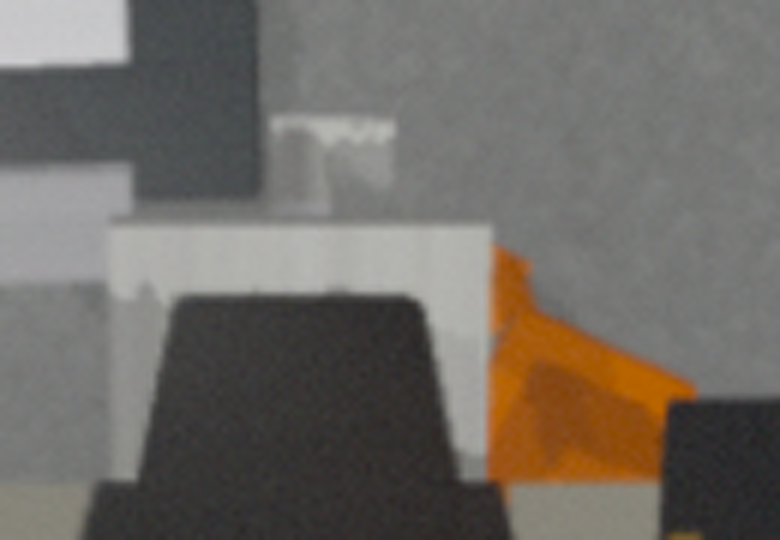

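View pics/s4d.png

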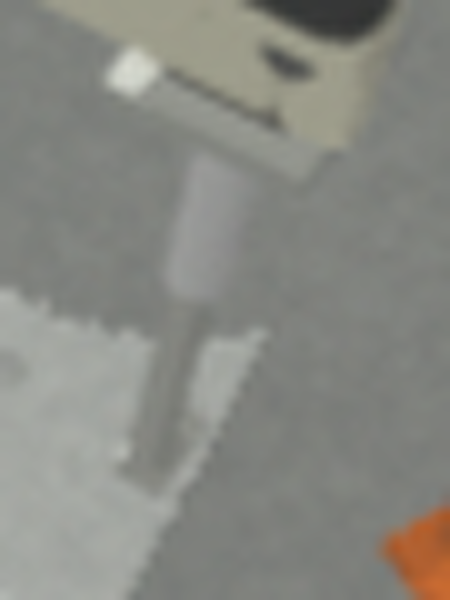

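```bash
python3 - <<'E'
from h import *
plan([.5774,-.0184,.300],-103.5,p0=[.509,.228,.321],yaw0=-75,n=8,q=3)
E
```

```text
n 8 end [ 0.5774  -0.01835  0.3    ] [ 180.      0.   -103.19]
slide [[0.32, -0.003, 0.026], [0.318, -0.022, 0.027], [0.317, -0.042, 0.026], [0.314, -0.062, 0.026], [0.309, -0.081, 0.026], [0.304, -0.099, 0.027], [0.297, -0.118, 0.026], [0.289, -0.136, 0.026]]
turn [[0.0, 0.0, 0.041], [0.0, 0.0, 0.041], [0.0, 0.0, 0.041], [0.0, 0.0, 0.041], [0.0, 0.0, 0.041], [0.0, 0.0, 0.041], [0.0, 0.0, 0.041], [0.0, 0.0, 0.041]]
```

Call:
apply_moves:
  slide:
    - [0.32,-0.003,0.026]
    - [0.318,-0.022,0.027]
    - [0.317,-0.042,0.026]
    - [0.314,-0.062,0.026]
    - [0.309,-0.081,0.026]
    - [0.304,-0.099,0.027]
    - [0.297,-0.118,0.026]
    - [0.289,-0.136,0.026]
  turn:
    - [0,0,0.041]
    - [0,0,0.041]
    - [0,0,0.041]
    - [0,0,0.041]
    - [0,0,0.042]
    - [0,0,0.042]
    - [0,0,0.042]
    - [0,0,0.042]
  jaw: [1,1,1,1,1,1,1,1]

```text
time_s: 5.55
tcp_pos: [0.5773, -0.0195, 0.2986]
eef_rot: [179.9, -0.1, -103.7]
contact_force: [0.3, 0.3, -1.9]
gripper_width: 0.0232
```

Call:
apply_moves:
  slide:
    - [0,0,0]
    - [0,0,0]
    - [0,0,0]
  turn:
    - [0,0,0]
    - [0,0,0]
    - [0,0,0]
  jaw: [1,1,1]

```text
time_s: 5.85
tcp_pos: [0.5775, -0.0178, 0.2995]
eef_rot: [179.9, -0.0, -103.5]
contact_force: [0.3, 0.2, -1.9]
gripper_width: 0.0234
```

```bash
python3 - <<'E'
from h import *
st(); c=cap('wrist','w5.png'); 
cv2.imwrite('pics/w5c.png',cv2.resize(c['pixels'][140:290,220:420],None,fx=4,fy=4,interpolation=cv2.INTER_CUBIC))
E
```

```text
t 5.85 p [ 0.5775 -0.0178  0.2995] rpy [ 1.7992e+02 -3.0000e-02 -1.0349e+02] F [ 0.31  0.19 -1.87] M [ 0.069 -0.059 -0.032] w 0.0234
```

View pics/w5c.png

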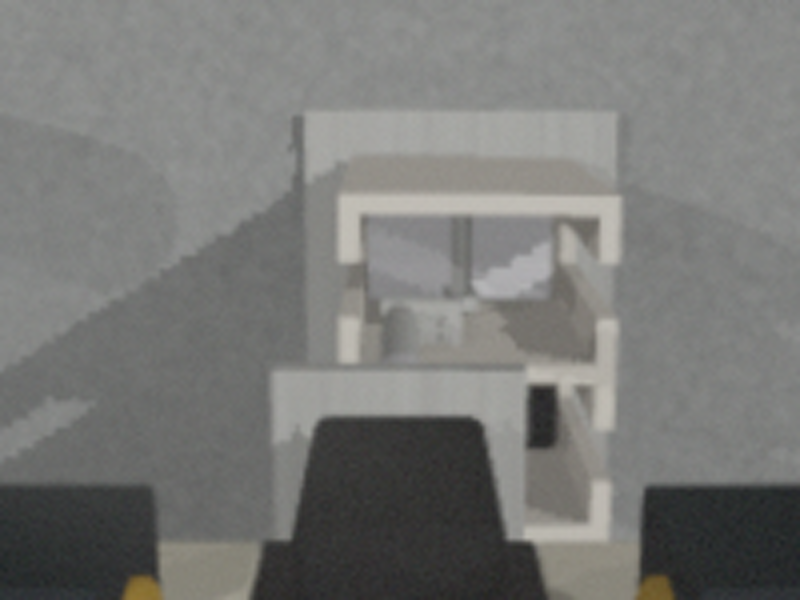

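```bash
cat >> h.py <<'E'
def tool(W,p=None,rpy=None):
    s=r.get_state();T=Ro.from_euler('xyz',s['eef_rot'] if rpy is None else rpy,degrees=True).as_matrix()
    return ((W-(s['tcp_pos'] if p is None else p))@T)*1000
E
python3 - <<'E'
from h import *
c=load('wrist');W=wpts(c);L=tool(W)
for v in range(192,226,2):
    print(v,' '.join('%.0f,%.0f,%.0f'%tuple(L[v,u]) if np.isfinite(L[v,u,0]) and L[v,u,2]<290 else '.' for u in range(316,346)))
m=(W[...,2]>.109)&(W[...,2]<.12)&(np.hypot(W[...,0]-.562,W[...,1]-.007)<.07)&(np.mgrid[:480,:640][0]<262)
P=L[m];print('rim x',P[:,0].min(),P[:,0].max(),'y',P[:,1].min(),P[:,1].max(),'z',np.median(P[:,2]))
m=(L[...,2]>240)&(L[...,2]<258)&(abs(L[...,0])<22)&(abs(L[...,1]-20)<25)
P=L[m];P=P[P[:,0]>-5]; print('bar',len(P),np.median(P,0),np.percentile(P[:,1],[2,98]))
for a in range(-12,20,4):
    q=P[(P[:,0]>=a)&(P[:,0]<a+4)]; 
    if len(q):print(a,len(q),q.mean(0).round(1),q[:,1].min().round(1),q[:,1].max().round(1))
m=(L[...,2]>140)&(L[...,2]<155)&(abs(L[...,0])<12)&(abs(L[...,1])<25)
P=L[m]; print('toe',len(P),np.median(P,0),P[:,0].min(),P[:,0].max(),P[:,1].min(),P[:,1].max())
m=(L[...,2]>15)&(L[...,2]<26)&(abs(L[...,0])<22)&(abs(L[...,1])<25)
P=L[m]; print('fl',len(P),np.median(P,0),P[:,0].max(),P[:,1].min(),P[:,1].max())
m=(L[...,2]>258)&(L[...,2]<270)&(L[...,0]>-5)&(L[...,0]<25)&(abs(L[...,1]-15)<45)
P=L[m]; print('wtop',len(P),np.median(P,0),P[:,0].min(),P[:,0].max(),P[:,1].min(),P[:,1].max())
E
```

```text
192 22,-2,183 22,-2,185 22,-1,185 22,0,184 22,1,186 22,2,184 22,3,184 22,4,183 22,5,184 22,6,185 22,7,184 22,8,183 22,9,184 22,10,183 22,11,184 22,12,185 22,13,184 22,14,184 22,15,182 22,16,183 22,17,185 22,18,185 22,19,183 22,20,183 22,21,185 22,22,184 22,23,183 22,24,185 22,25,185 22,26,182
194 10,-3,264 10,-2,265 10,-1,265 10,0,262 10,2,263 10,3,264 10,4,264 10,5,263 10,6,263 10,8,262 10,9,264 10,10,264 10,11,266 10,13,265 10,14,263 10,15,264 10,16,264 12,17,251 12,18,250 12,19,249 12,20,251 12,21,250 10,23,263 10,25,264 10,26,264 10,27,264 10,28,264 10,29,264 10,31,264 10,32,264
196 8,-3,263 7,-2,264 7,-1,264 7,0,264 7,2,265 7,3,264 7,4,265 7,5,264 . 8,8,263 7,9,265 7,10,264 7,11,265 7,13,264 7,14,264 7,15,264 7,16,265 9,17,249 9,18,250 9,19,249 9,20,251 9,22,250 8,23,262 8,24,262 8,26,263 8,27,263 8,28,263 8,29,263 7,31,264 8,32,263
198 5,-3,264 5,-2,265 5,-1,263 5,0,264 5,2,262 5,3,264 5,4,264 5,5,265 5,6,264 5,8,264 5,9,263 5,10,263 5,11,264 5,13,263 5,14,262 5,15,264 5,16,265 7,17,250 7,18,251 7,19,249 7,20,250 7,21,250 5,23,264 5,25,264 5,26,265 5,27,265 5,28,264 5,29,263 5,
[... 3816 characters left out ...]
x -49.42163162774859 26.079845762212617 y -13.79312157784885 56.1391846535564 z 183.96810365557263
bar 73 [  3.47928804  19.15321879 249.90412495] [16.83861176 21.60189922]
-8 4 [ -4.9  18.7 249.7] 16.9 20.4
-4 17 [ -2.2  19.1 249.5] 16.9 21.6
0 18 [  1.9  19.3 249.4] 16.9 21.6
4 15 [  5.9  19.2 250.3] 16.8 21.6
8 19 [ 10.   19.3 250.2] 16.8 21.5
toe 175 [  3.22621395   8.54082916 147.44413066] -3.186300610036439 6.897500273125114 -3.165586576488317 14.867513833812762
fl 1389 [14.02452139  0.44284561 21.64136614] 19.66013372829658 -17.54216821748746 18.614797544688905
wtop 531 [  2.68617225  16.13717206 263.7795807 ] -4.9974248459998805 11.208243442579647 -10.480755537662155 53.3647498810806
```

Call:
apply_moves:
  slide:
    - [0,-0.005,0.1]
    - [0,0,0.2]
    - [0,0,0.2]
    - [0,0,0.2]
    - [0,0,0.1]
    - [0,0,0.1]
    - [0,0,0.05]
    - [0,0,0]
  turn:
    - [0,0,0]
    - [0,0,0]
    - [0,0,0]
    - [0,0,0]
    - [0,0,0]
    - [0,0,0]
    - [0,0,0]
    - [0,0,0]
  jaw: [1,1,1,1,1,1,1,1]

```text
time_s: 6.7
tcp_pos: [0.5784, -0.0181, 0.205]
eef_rot: [180.0, -0.0, -103.5]
contact_force: [-0.0, -0.2, -1.9]
gripper_width: 0.0231
```

Call:
apply_moves:
  slide:
    - [0,0,0]
    - [0,0,0]
    - [0,0,0]
  turn:
    - [0,0,0]
    - [0,0,0]
    - [0,0,0]
  jaw: [1,1,1]

```text
time_s: 7.0
tcp_pos: [0.5788, -0.0182, 0.206]
eef_rot: [-179.9, 0.0, -103.5]
contact_force: [-0.5, 0.0, -2.6]
gripper_width: 0.0233
```

```bash
python3 - <<'E'
from h import *
st(); c=cap('wrist','w6.png'); 
cv2.imwrite('pics/w6c.png',cv2.resize(c['pixels'][140:290,220:420],None,fx=4,fy=4,interpolation=cv2.INTER_CUBIC))
W=wpts(c);L=tool(W)
z=r.get_state()['tcp_pos'][2]*1000
for v in range(200,228,2):
    print(v,' '.join('%.0f,%.0f,%.0f'%(L[v,u,0],L[v,u,1],z-L[v,u,2]) if np.isfinite(L[v,u,0]) else '.' for u in range(312,350)))
E
```

```text
t 7.0 p [ 0.5788 -0.0182  0.206 ] rpy [-1.7995e+02  3.0000e-02 -1.0352e+02] F [-0.48  0.04 -2.62] M [ 0.122 -0.021 -0.034] w 0.0233
200 25,-5,103 25,-4,103 25,-4,102 26,-3,104 25,-2,102 25,-1,103 25,-0,103 26,0,103 26,1,104 25,2,103 25,3,103 25,3,102 25,4,103 25,5,102 25,6,102 25,6,102 25,7,102 25,8,102 25,9,103 25,10,103 25,10,102 26,11,103 25,12,101 25,13,102 26,13,105 25,14,103 25,15,103 26,16,103 25,17,102 25,17,103 25,18,103 25,19,101 25,20,102 25,20,103 25,21,102 25,22,102 25,23,103 25,24,101
202 25,-5,113 25,-4,113 26,-3,114 25,-3,114 26,-2,114 25,-1,113 25,-0,114 26,0,114 26,1,115 26,2,114 26,3,114 26,3,114 26,4,114 26,5,114 26,5,114 26,6,114 25,7,113 25,8,113 26,8,114 26,9,115 26,10,114 25,11,113 26,11,114 26,12,115 26,13,114 25,14,113 26,14,114 25,15,113 26,16,114 25,17,113 26,17,115 26,18,115 26,19,114 26,20,114 26,20,113 26,21,114 26,22,114 26,23,113
204 24,-5,116 24,-4,116 25,-3,117 24,-3,116 24,-2,116 24,-1,115 24,-0,115 24,0,116 24,1,116 24,2,117 24,2,116 24,3,116 25,4,117 25,5,117 24,5,115 24,6,116 24,7,116 24,8,116 24,8,116 24,9,117 24,10,116 24,11,116 24,11,116 24,1
[... 2984 characters left out ...]
6,36 -6,27,36 -6,28,37 -6,29,36
224 -8,-7,35 -8,-6,36 -8,-5,36 3,-3,88 4,-2,89 4,-1,93 5,-1,96 5,0,98 5,1,97 5,2,96 5,3,94 4,4,90 . -3,6,59 -3,7,58 -3,8,57 -3,8,59 -3,9,57 -3,10,57 -3,11,58 -3,12,60 -3,13,60 -3,14,60 -2,15,61 -8,17,36 -7,18,37 -5,18,48 -5,19,51 -5,20,50 -5,21,51 -5,22,49 -5,23,49 -5,24,49 -8,25,36 -8,26,36 -7,27,37 -8,28,36 -7,29,37
226 -10,-7,36 -10,-6,36 -10,-5,34 4,-3,99 4,-2,97 5,-1,102 5,-1,103 5,0,103 5,1,104 5,2,104 5,3,103 4,3,99 3,4,92 -10,6,36 -10,7,36 -9,8,37 -10,9,35 -10,10,35 -10,11,36 -9,12,37 -9,13,37 -10,14,36 -10,15,36 -9,16,37 -10,17,36 -10,18,35 -7,18,48 -7,19,50 -6,20,51 -7,21,50 -6,22,51 -7,23,50 -7,23,50 -10,25,36 -10,26,36 -10,27,34 -10,28,36 -10,29,36
```

View pics/w6c.png

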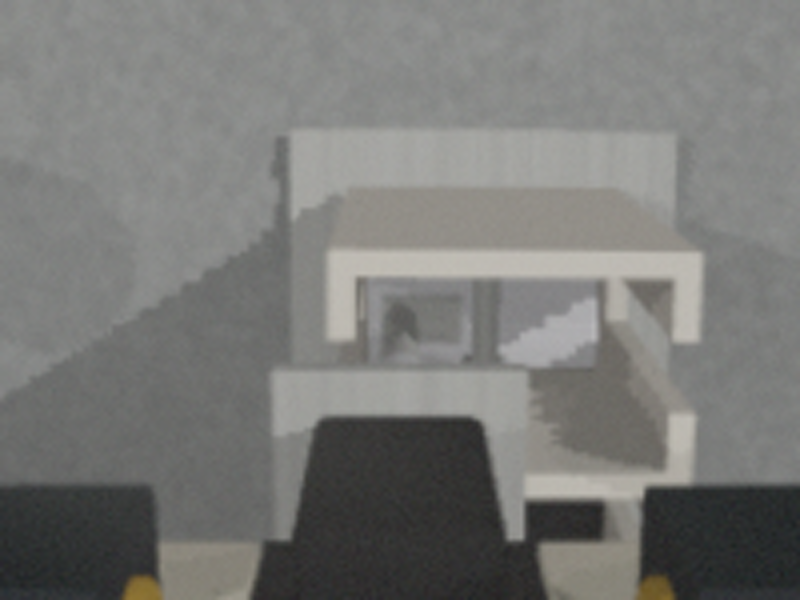

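Call:
apply_moves:
  slide:
    - [0,0,0.05]
    - [0,0,0.05]
    - [0,0,0.04]
    - [0,0,0]
    - [0,0,0]
    - [0,0,0]
  turn:
    - [0,0,0]
    - [0,0,0]
    - [0,0,0]
    - [0,0,0]
    - [0,0,0]
    - [0,0,0]
  jaw: [1,1,1,1,1,1]

```text
time_s: 7.65
tcp_pos: [0.5786, -0.0182, 0.1915]
eef_rot: [-180.0, -0.0, -103.5]
contact_force: [0.1, 0.5, -2.3]
gripper_width: 0.023
```

Call:
apply_moves:
  slide:
    - [0,0,0.01]
    - [0,0,0.01]
    - [0,0,0]
  turn:
    - [0,0,0]
    - [0,0,0]
    - [0,0,0]
  jaw: [1,1,1]

```text
time_s: 7.95
tcp_pos: [0.5784, -0.0183, 0.1893]
eef_rot: [180.0, 0.0, -103.5]
contact_force: [0.1, 0.7, -2.9]
gripper_width: 0.0231
```

Call:
apply_moves:
  slide:
    - [0,0,0.005]
    - [0,0,0.005]
    - [0,0,0]
  turn:
    - [0,0,0]
    - [0,0,0]
    - [0,0,0]
  jaw: [1,1,1]

```text
time_s: 8.25
tcp_pos: [0.5784, -0.0182, 0.1883]
eef_rot: [180.0, -0.0, -103.5]
contact_force: [-0.1, 0.3, -2.2]
gripper_width: 0.023
```

Call:
apply_moves:
  slide:
    - [0,0,0.005]
    - [0,0,0]
  turn:
    - [0,0,0]
    - [0,0,0]
  jaw: [1,1]

```text
time_s: 8.45
tcp_pos: [0.5784, -0.0182, 0.1878]
eef_rot: [180.0, 0.0, -103.5]
contact_force: [0.2, -0.0, -1.5]
gripper_width: 0.023
```

Call:
apply_moves:
  slide:
    - [0,0,0.005]
    - [0,0,0]
  turn:
    - [0,0,0]
    - [0,0,0]
  jaw: [1,1]

```text
time_s: 8.65
tcp_pos: [0.5787, -0.0183, 0.1877]
eef_rot: [-180.0, 0.0, -103.5]
contact_force: [0.3, -0.7, 0.7]
gripper_width: 0.0233
```

Call:
apply_moves:
  slide:
    - [0,0,-0.013]
    - [0,0,0]
    - [0,0,0]
  turn:
    - [0,0,0]
    - [0,0,0]
    - [0,0,0]
  jaw: [1,1,1]

```text
time_s: 8.95
tcp_pos: [0.5784, -0.0182, 0.1886]
eef_rot: [180.0, 0.0, -103.5]
contact_force: [-0.3, -0.7, -0.9]
gripper_width: 0.0232
```

Call:
apply_moves:
  slide:
    - [0,0.02,0]
    - [0,0.02,0]
    - [0,0.02,0]
    - [0,0.02,0]
    - [0,0,0]
    - [0,0,0]
  turn:
    - [0,0,0]
    - [0,0,0]
    - [0,0,0]
    - [0,0,0]
    - [0,0,0]
    - [0,0,0]
  jaw: [1,1,1,1,1,1]

```text
time_s: 9.55
tcp_pos: [0.5707, -0.0163, 0.1888]
eef_rot: [-180.0, 0.0, -103.5]
contact_force: [0.6, 0.9, -1.6]
gripper_width: 0.023
```

```bash
python3 - <<'E'
from h import *
st(); c=cap('wrist','w7.png'); 
cv2.imwrite('pics/w7c.png',cv2.resize(c['pixels'][180:250,270:390],None,fx=6.5,fy=6.5,interpolation=cv2.INTER_CUBIC))
W=wpts(c);L=tool(W)
z=r.get_state()['tcp_pos'][2]*1000
for v in range(206,228,2):
    print(v,' '.join('%.0f,%.0f,%.0f'%(L[v,u,0],L[v,u,1],z-L[v,u,2]) if np.isfinite(L[v,u,0]) else '.' for u in range(314,344)))
E
```

```text
t 9.55 p [ 0.5707 -0.0163  0.1888] rpy [-179.99    0.   -103.52] F [ 0.57  0.92 -1.65] M [ 0.102 -0.138  0.021] w 0.023
206 26,-3,116 26,-2,117 26,-2,116 26,-1,117 26,-0,116 26,0,116 26,1,115 26,2,116 26,2,116 26,3,115 26,4,116 26,5,116 26,5,116 26,6,116 26,7,115 26,7,116 26,8,116 26,9,117 26,9,116 26,10,116 26,11,118 26,11,116 26,12,117 26,13,116 26,14,117 26,14,117 26,15,117 26,16,117 26,16,115 26,17,115
208 24,-3,116 24,-2,116 24,-2,116 24,-1,116 24,-0,116 24,0,117 24,1,116 24,2,116 24,2,114 24,3,116 24,4,116 24,5,117 24,5,115 24,6,117 24,7,115 24,7,116 24,8,114 24,9,116 24,9,115 24,10,116 24,11,115 24,11,116 24,12,117 24,13,114 24,14,116 25,14,117 24,15,115 24,16,116 24,16,116 24,17,117
210 23,-3,116 23,-2,117 23,-2,117 23,-1,115 23,-0,116 23,0,115 23,1,116 23,2,116 23,2,117 23,3,116 23,4,116 23,5,116 23,5,116 23,6,114 23,7,116 23,7,118 23,8,117 23,9,117 23,9,116 23,10,116 23,11,117 23,11,116 23,12,116 23,13,116 23,14,116 23,14,116 23,15,117 23,16,115 23,16,116 23,17,115
212 21,-3,115 21,-2,116 21,-2,115 22,-1,116 21,-0,116 22,0,117 22,1,116 22,2,116 21,2,115 21,3,115 21,4,116 22
[... 1155 characters left out ...]
,69 5,0,71 5,1,71 5,2,70 5,3,69 4,4,64 -1,5,42 -1,6,40 -1,7,40 -1,8,42 -1,9,41 -1,9,41 0,10,47 1,11,49 1,12,51 1,13,51 1,14,50 1,14,51 -2,16,37 -2,17,36 -2,18,37 -2,19,37 -2,20,37 -2,21,35 -2,22,36 -2,22,36
224 -4,-4,37 4,-3,72 4,-2,72 5,-1,78 5,-0,78 5,0,80 5,1,79 5,2,78 5,3,77 4,4,72 1,5,60 -3,6,42 -3,7,41 -3,8,41 -3,9,41 -3,9,41 -1,10,49 -1,11,49 -1,12,50 -1,13,50 -1,14,50 -1,14,50 -4,16,37 -4,17,35 -4,18,37 -4,19,36 -4,20,36 -4,21,36 -4,22,36 -4,23,34
226 -6,-4,36 3,-3,79 4,-2,81 5,-1,85 5,-0,85 5,0,87 5,1,88 5,2,87 5,3,85 4,4,83 2,4,74 -6,6,35 -6,7,36 . -6,9,34 -6,10,36 -3,10,48 -3,11,51 -3,12,50 . -3,14,50 -3,14,50 -6,16,35 -6,17,36 -6,18,37 -6,19,37 -6,20,36 -6,21,35 -6,22,36 -6,22,36
```

View pics/w7c.png

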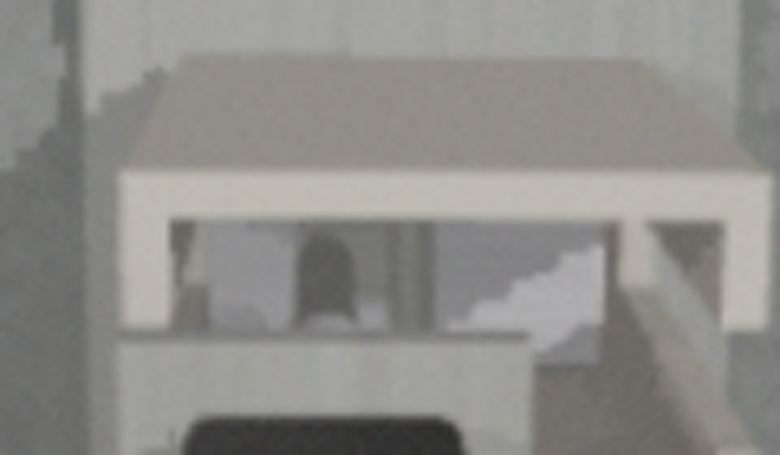

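Call:
apply_moves:
  slide:
    - [0,0.01,0]
    - [0,0.01,0]
    - [0,0.01,0]
    - [0,0.008,0]
    - [0,0,0]
    - [0,0,0]
  turn:
    - [0,0,0]
    - [0,0,0]
    - [0,0,0]
    - [0,0,0]
    - [0,0,0]
    - [0,0,0]
  jaw: [1,1,1,1,1,1]

```text
time_s: 10.2
tcp_pos: [0.567, -0.0155, 0.1887]
eef_rot: [-180.0, 0.0, -103.5]
contact_force: [-0.7, -0.4, -1.9]
gripper_width: 0.0233
```

```bash
python3 - <<'E'
from h import *
st(); c=cap('wrist','w8.png'); 
cv2.imwrite('pics/w8c.png',cv2.resize(c['pixels'][180:250,270:390],None,fx=6.5,fy=6.5,interpolation=cv2.INTER_CUBIC))
W=wpts(c);L=tool(W)
z=r.get_state()['tcp_pos'][2]*1000
for v in range(214,228,2):
    print(v,' '.join('%.1f,%.0f'%(L[v,u,1],z-L[v,u,2]) if np.isfinite(L[v,u,0]) else '.' for u in range(314,340)))
E
```

```text
t 10.2 p [ 0.567  -0.0155  0.1887] rpy [-179.99    0.   -103.52] F [-0.74 -0.35 -1.93] M [ 0.119 -0.097 -0.03 ] w 0.0233
214 -4.3,35 -3.3,41 -2.4,42 -1.5,40 -0.6,40 0.3,42 1.2,41 2.1,41 3.0,41 3.9,41 4.8,41 5.6,47 6.4,51 7.3,51 8.2,50 9.1,50 9.9,50 10.9,48 11.7,48 13.1,37 14.0,37 14.9,37 15.9,35 16.7,37 17.7,36 18.5,37
216 -4.3,36 -3.3,42 -2.4,40 -1.5,43 -0.6,40 0.3,42 1.2,41 2.1,42 3.0,42 3.9,43 4.8,42 5.6,49 6.4,50 7.3,51 8.2,51 9.1,50 9.9,51 10.9,48 11.8,46 12.8,43 13.8,42 14.7,42 15.8,36 16.8,35 17.6,37 18.6,36
218 -4.3,36 -3.3,40 -2.4,41 -1.5,48 -0.6,51 0.3,51 1.2,52 2.1,50 2.9,48 3.9,44 4.8,43 5.6,49 6.4,51 7.3,49 8.2,52 9.0,51 9.9,51 10.8,51 11.8,47 12.8,43 13.8,43 14.6,44 15.8,37 16.8,36 17.7,37 18.6,36
220 -4.3,37 -3.2,50 -2.3,50 -1.4,57 -0.5,60 0.3,62 1.2,60 2.0,60 2.9,60 3.8,55 4.8,41 5.6,50 6.5,50 7.3,49 8.2,50 9.0,52 9.9,51 10.8,51 11.8,48 12.9,43 13.7,45 14.6,43 15.9,36 16.9,35 17.7,36 18.7,35
222 -4.3,35 -3.1,61 -2.2,62 -1.4,67 -0.5,70 0.3,71 1.1,72 2.0,70 2.8,67 3.7,63 4.8,40 5.6,49 6.5,50 7.3,50 8.2,51 9.1,51 10.0,51 10.8,50 11.8,47 12.9,43 13.8,42 14.7,43 15.8,38 16.8,36 17.8,35 18.7,36
224 -4.3,36 -3.0,71 -2.1,72 -1.3,76 -0.5,80 0.3,79 1.1,79 1.9,78 2.7,76 3.6,73 4.6,60 5.6,49 6.5,51 7.3,51 8.2,50 9.1,51 10.0,51 10.8,51 11.8,49 12.9,44 13.8,44 14.7,44 15.9,36 16.8,36 17.8,36 18.7,36
226 -4.3,36 -2.9,80 -2.1,79 -1.3,84 -0.5,86 0.3,87 1.1,88 1.9,86 2.7,85 3.5,83 4.4,74 5.6,48 6.5,50 7.3,50 8.2,50 9.1,51 10.0,51 10.9,49 12.3,36 13.2,35 14.1,36 15.0,36 15.9,36 16.8,37 17.8,36 18.7,37
```

View pics/w8c.png

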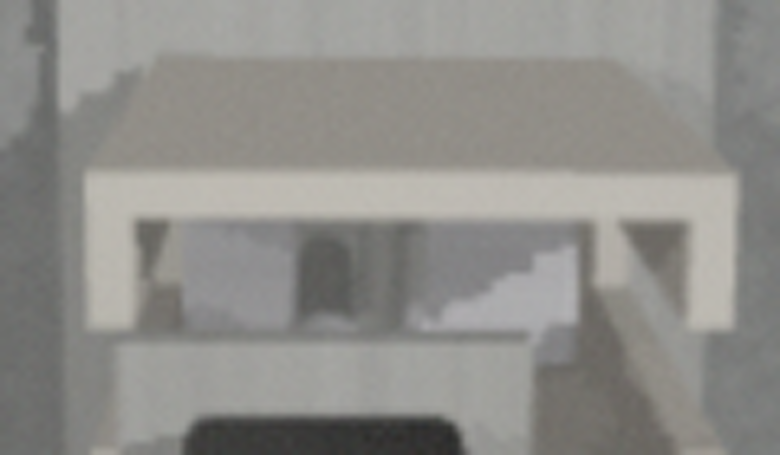

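Call:
apply_moves:
  slide:
    - [0,0.004,0]
    - [0,0,-0.01]
    - [0,0,-0.01]
    - [0,0,-0.01]
    - [0,0,-0.01]
    - [0,0,-0.01]
    - [0,0,0]
    - [0,0,0]
  turn:
    - [0,0,0]
    - [0,0,0]
    - [0,0,0]
    - [0,0,0]
    - [0,0,0]
    - [0,0,0]
    - [0,0,0]
    - [0,0,0]
  jaw: [1,1,1,1,1,1,1,1]

```text
time_s: 11.05
tcp_pos: [0.5665, -0.0154, 0.1935]
eef_rot: [180.0, -0.0, -103.5]
contact_force: [1.1, 1.0, -3.7]
gripper_width: 0.0232
```

```bash
python3 - <<'E'
from h import *
st(); c=cap('wrist','w9.png'); 
cv2.imwrite('pics/w9c.png',cv2.resize(c['pixels'][180:250,270:390],None,fx=6.5,fy=6.5,interpolation=cv2.INTER_CUBIC))
W=wpts(c);L=tool(W)
z=r.get_state()['tcp_pos'][2]*1000
for v in range(214,228,2):
    print(v,' '.join('%.1f,%.0f'%(L[v,u,1],z-L[v,u,2]) if np.isfinite(L[v,u,0]) else '.' for u in range(314,340)))
E
```

```text
t 11.05 p [ 0.5665 -0.0154  0.1935] rpy [ 179.98   -0.   -103.53] F [ 1.08  1.04 -3.74] M [ 0.084 -0.138  0.007] w 0.0232
214 -4.3,37 -3.3,45 -2.4,46 -1.5,46 -0.6,45 0.3,45 1.2,46 2.1,45 3.0,46 3.9,44 4.8,46 5.6,51 6.5,51 7.4,52 8.3,50 9.2,52 10.1,50 11.0,50 12.4,36 13.2,38 14.2,37 15.1,38 16.0,38 16.9,37 17.9,37 18.8,37
216 -4.3,37 -3.3,46 -2.4,47 -1.5,46 -0.6,46 0.3,47 1.2,46 2.1,46 3.0,45 3.9,45 4.8,46 5.6,52 6.5,51 7.4,53 8.3,53 9.2,52 10.1,52 11.0,52 12.0,48 12.9,48 13.8,47 14.7,48 16.1,37 17.0,36 17.8,39 18.8,38
218 -4.3,36 -3.3,47 -2.4,46 -1.4,50 -0.5,54 0.3,58 1.2,56 2.1,55 3.0,53 3.9,48 4.8,46 5.7,50 6.5,52 7.4,51 8.3,52 9.2,53 10.1,53 11.0,50 12.0,48 12.9,48 13.8,47 14.7,47 16.1,35 17.0,38 18.0,36 18.9,37
220 -4.3,37 -3.2,57 -2.3,56 -1.4,63 -0.5,66 0.3,66 1.2,67 2.0,64 2.9,62 3.8,58 4.8,46 5.7,51 6.6,51 7.4,52 8.3,52 9.2,50 10.1,51 11.1,49 11.9,49 12.8,50 13.8,48 15.2,37 16.1,37 17.0,38 17.9,38 18.8,38
222 -4.3,37 -3.0,67 -2.2,66 -1.3,70 -0.5,74 0.3,75 1.2,75 2.0,74 2.8,72 3.7,67 4.8,46 5.7,51 6.5,52 7.4,51 8.3,52 9.2,51 10.1,53 11.0,51 12.0,48 12.9,49 13.8,48 15.2,37 16.1,38 17.1,36 17.9,38 18.9,37
224 -4.3,37 -3.0,75 -2.1,76 -1.3,80 -0.5,83 0.3,84 1.1,85 2.0,82 2.8,81 3.6,77 4.9,45 5.7,51 6.6,52 7.4,52 8.3,52 9.3,50 10.1,51 11.1,50 12.0,48 12.9,48 13.8,48 15.2,37 16.1,38 17.1,37 18.0,37 18.9,37
226 -4.3,38 -2.8,86 -2.1,85 -1.2,88 -0.4,90 0.3,92 1.1,91 1.9,91 2.7,89 3.5,86 4.4,77 5.7,50 6.6,51 7.4,52 8.3,52 9.2,53 10.1,51 11.1,49 12.3,39 13.3,38 14.3,37 15.2,38 16.1,38 17.1,37 18.0,37 18.9,37
```

View pics/w9c.png

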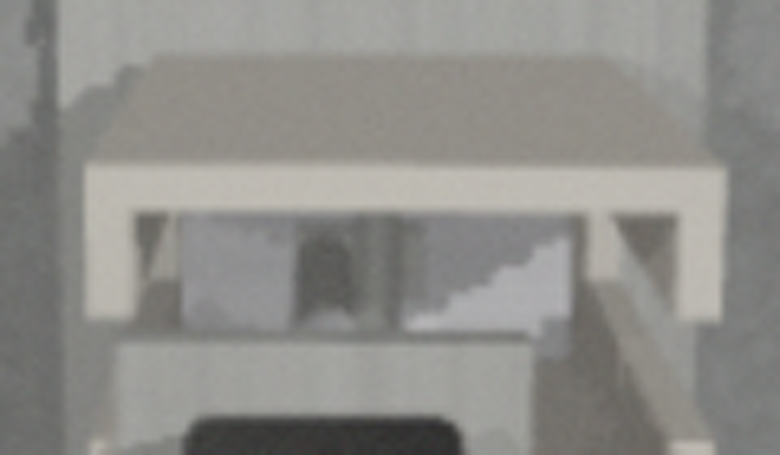

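Call:
apply_moves:
  slide:
    - [0,0,-0.01]
    - [0,0,-0.02]
    - [0,0,-0.03]
    - [0,0,-0.04]
    - [0,0,0]
    - [0,0,0]
  turn:
    - [0,0,0]
    - [0,0,0]
    - [0,0,0]
    - [0,0,0]
    - [0,0,0]
    - [0,0,0]
  jaw: [1,1,1,1,1,1]

```text
time_s: 11.7
tcp_pos: [0.5667, -0.0153, 0.2039]
eef_rot: [-180.0, 0.0, -103.5]
contact_force: [-0.4, -0.6, -3.4]
gripper_width: 0.023
```

```bash
python3 - <<'E'
from h import *
st(); c=cap('wrist','w10.png'); 
cv2.imwrite('pics/w10c.png',cv2.resize(c['pixels'][180:250,270:390],None,fx=6.5,fy=6.5,interpolation=cv2.INTER_CUBIC))
W=wpts(c);L=tool(W)
z=r.get_state()['tcp_pos'][2]*1000
for v in range(212,228,2):
    print(v,' '.join('%.1f,%.0f'%(L[v,u,1],z-L[v,u,2]) if np.isfinite(L[v,u,0]) else '.' for u in range(300,350,2)))
E
```

```text
t 11.7 p [ 0.5667 -0.0153  0.2039] rpy [-1.7998e+02  2.0000e-02 -1.0352e+02] F [-0.42 -0.62 -3.39] M [ 0.107 -0.091 -0.004] w 0.023
212 -17.4,47 -15.6,47 -13.7,47 -11.9,48 -10.0,47 -8.2,47 -6.3,49 -4.5,47 -2.6,48 -0.8,48 1.1,47 2.9,47 4.8,47 6.3,62 8.1,62 9.9,61 12.1,47 14.0,46 15.8,48 17.7,47 19.6,47 21.3,48 23.2,48 25.1,48 27.0,47
214 -17.4,48 -15.6,47 -13.7,47 -11.9,47 -10.0,47 -8.2,47 -6.3,47 -4.5,48 -2.6,56 -0.8,57 1.0,56 2.8,56 4.7,56 6.3,61 8.1,62 9.9,63 12.1,48 14.0,48 15.9,47 17.7,48 19.5,48 21.4,47 23.3,47 25.1,48 27.0,47
216 -17.4,49 -15.6,47 -13.8,47 -11.9,47 -10.0,49 -8.2,47 -6.3,47 -4.5,47 -2.5,57 -0.8,56 1.0,56 2.8,58 4.7,55 6.3,62 8.1,61 9.9,62 11.8,58 13.6,59 15.9,47 17.7,49 19.6,48 21.5,47 23.3,47 25.1,48 27.1,47
218 -17.5,46 -15.6,47 -13.7,49 -11.9,48 -10.0,47 -8.2,49 -6.3,49 -4.5,49 -2.6,55 -0.7,65 1.0,68 2.8,64 4.7,56 6.3,62 8.1,63 9.9,61 11.8,59 13.6,59 15.9,48 17.8,46 19.6,47 21.4,49 23.3,48 25.3,46 27.1,47
220 -17.5,48 -15.6,48 -13.8,47 -12.0,46 -10.0,48 -8.2,47 -6.4,47 -4.5,49 -2.5,67 -0.7,76 1.0,77 2.7,73 4.7,56 6.4,61 8.1,62 9.9,61 11.8,58 13.6,58 15.9,47 17.7,49 19.6,49 21.5,48 23.4,46 25.2,47 27.1,47
222 -17.4,49 -15.7,47 -13.7,49 -11.9,49 -10.1,47 -8.2,48 -6.4,48 -4.5,47 -2.4,78 -0.7,84 1.0,86 2.7,82 4.6,57 6.4,63 8.2,61 9.9,62 11.8,59 13.6,58 15.9,48 17.8,47 19.6,48 21.5,47 23.3,48 25.2,48 27.0,48
224 -17.5,48 -15.6,48 -13.8,48 -12.0,46 -10.1,48 -8.2,47 -6.4,47 -4.5,47 -2.3,87 -0.6,93 1.0,94 2.6,93 4.7,56 6.4,62 8.2,62 9.9,62 11.9,58 13.7,58 15.9,48 17.8,48 19.7,47 21.5,48 23.3,48 25.3,47 27.1,47
226 -17.6,46 -15.6,49 -13.8,48 -12.0,47 -10.1,46 -8.2,47 -6.4,47 -4.5,48 -2.2,96 -0.6,101 1.0,102 2.5,100 4.3,89 6.4,63 8.2,61 10.0,61 12.2,49 14.1,47 15.9,48 17.8,48 19.6,50 21.6,47 23.4,48 25.3,48 27.3,46
```

View pics/w10c.png

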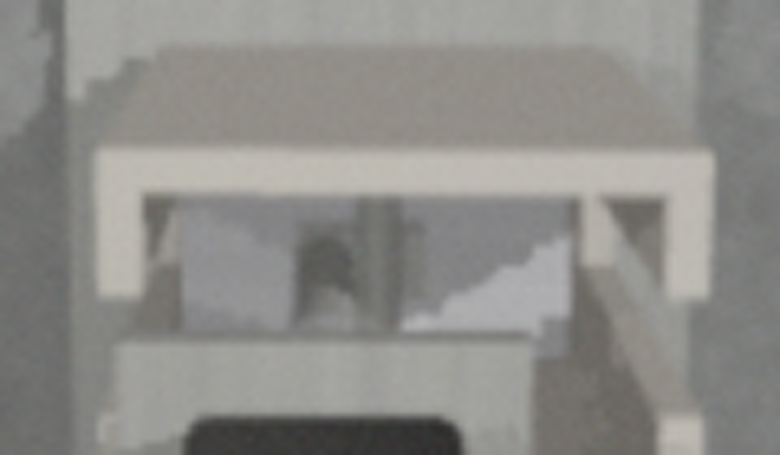

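Call:
apply_moves:
  slide:
    - [0,0,-0.06]
    - [0,0,-0.1]
    - [0,0,-0.1]
    - [0,0,-0.1]
    - [0,0,-0.1]
    - [0,0,-0.1]
    - [0,0,-0.1]
    - [0,0,-0.1]
  turn:
    - [0,0,0]
    - [0,0,0]
    - [0,0,0]
    - [0,0,0]
    - [0,0,0]
    - [0,0,0]
    - [0,0,0]
    - [0,0,0]
  jaw: [1,1,1,1,1,1,1,1]

```text
time_s: 12.55
tcp_pos: [0.5666, -0.0154, 0.2806]
eef_rot: [-180.0, 0.0, -103.5]
contact_force: [-0.4, 0.1, -3.5]
gripper_width: 0.0229
```

Call:
apply_moves:
  slide:
    - [0,0,-0.1]
    - [0,0,-0.1]
    - [0,0,-0.1]
    - [0,0,-0.1]
    - [0,0,-0.06]
    - [0,0,0]
    - [0,0,0]
  turn:
    - [0,0,0]
    - [0,0,0]
    - [0,0,0]
    - [0,0,0]
    - [0,0,0]
    - [0,0,0]
    - [0,0,0]
  jaw: [1,1,1,1,1,1,1]

```text
time_s: 13.25
tcp_pos: [0.5665, -0.0153, 0.3254]
eef_rot: [180.0, 0.0, -103.5]
contact_force: [-0.4, 0.2, -3.7]
gripper_width: 0.0234
```

```bash
python3 - <<'E'
from h import *
st(); c=cap('wrist','w11.png');c2=cap('scene')
cv2.imwrite('pics/w11c.png',np.hstack([cv2.resize(c['pixels'][150:290,240:400],(400,350),interpolation=cv2.INTER_CUBIC),cv2.resize(c2['pixels'][120:280,260:420],(350,350),interpolation=cv2.INTER_CUBIC)]))
W=wpts(c);L=tool(W)
z=r.get_state()['tcp_pos'][2]*1000
m=(L[...,2]>155)&(L[...,2]<170)&(L[...,0]>-8)&(abs(L[...,0])<30)&(abs(L[...,1])<45);P=L[m];print(len(P),P.min(0),P.max(0))
A=np.c_[P[:,:2],np.ones(len(P))];print('plane',np.linalg.lstsq(A,P[:,2],rcond=None)[0])
E
```

```text
t 13.25 p [ 0.5665 -0.0153  0.3254] rpy [ 179.98    0.   -103.53] F [-0.37  0.25 -3.72] M [ 0.126 -0.117  0.054] w 0.0234
1268 [ -7.97429634 -20.27082293 155.00026816] [ 18.65741532  36.30958026 169.71165948]
plane [9.48218632e-02 1.09864713e-02 1.55937309e+02]
```

View pics/w11c.png

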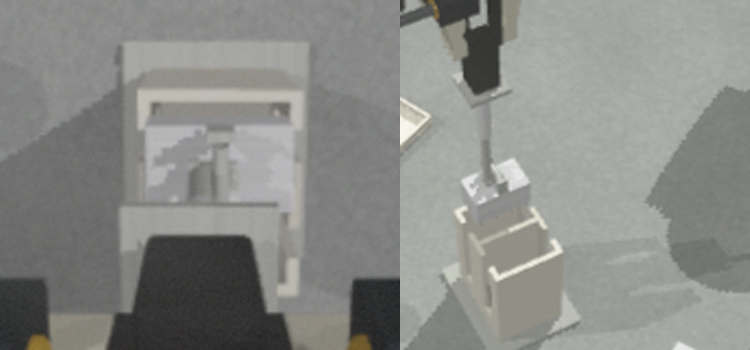

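```bash
python3 - <<'E'
from h import *
plan([.5409,-.2528,.3200],-78.9,p0=[.5665,-.0153,.3254],yaw0=-103.5,n=16,q=3)
print(r.get_state()['joints'].round(1))
E
```

```text
n 16 end [ 0.54089 -0.25282  0.32   ] [180.     0.   -78.75]
slide [[0.148, -0.019, 0.003], [0.149, -0.015, 0.004], [0.148, -0.011, 0.003], [0.15, -0.007, 0.003], [0.149, -0.003, 0.004], [0.149, 0.001, 0.003], [0.149, 0.005, 0.004], [0.149, 0.009, 0.003]]
turn [[0.0, 0.0, -0.018], [0.0, 0.0, -0.018], [0.0, 0.0, -0.018], [0.0, 0.0, -0.018], [0.0, 0.0, -0.018], [0.0, 0.0, -0.018], [0.0, 0.0, -0.018], [0.0, 0.0, -0.018]]
slide [[0.149, 0.013, 0.003], [0.149, 0.017, 0.004], [0.147, 0.021, 0.003], [0.147, 0.025, 0.003], [0.147, 0.029, 0.004], [0.146, 0.033, 0.003], [0.144, 0.037, 0.004], [0.144, 0.041, 0.003]]
turn [[0.0, 0.0, -0.018], [0.0, 0.0, -0.018], [0.0, 0.0, -0.018], [0.0, 0.0, -0.018], [0.0, 0.0, -0.018], [0.0, 0.0, -0.018], [0.0, 0.0, -0.018], [0.0, 0.0, -0.018]]
[ 18.2   7.2  -1.5  -0.  -81.3 -31.7]
```

Call:
apply_moves:
  slide:
    - [0.05,-0.006,0.001]
    - [0.098,-0.013,0.002]
    - [0.149,-0.015,0.004]
    - [0.148,-0.011,0.003]
    - [0.15,-0.007,0.003]
    - [0.149,-0.003,0.004]
    - [0.149,0.001,0.003]
    - [0.149,0.005,0.004]
  turn:
    - [0,0,0]
    - [0,0,-0.018]
    - [0,0,-0.018]
    - [0,0,-0.018]
    - [0,0,-0.018]
    - [0,0,-0.018]
    - [0,0,-0.018]
    - [0,0,-0.018]
  jaw: [1,1,1,1,1,1,1,1]

```text
time_s: 14.15
tcp_pos: [0.555, -0.1201, 0.323]
eef_rot: [180.0, -0.0, -92.6]
contact_force: [-0.1, -1.2, -3.5]
gripper_width: 0.0232
```

Call:
apply_moves:
  slide:
    - [0.149,0.009,0.003]
    - [0.149,0.013,0.003]
    - [0.149,0.017,0.004]
    - [0.147,0.021,0.003]
    - [0.147,0.025,0.003]
    - [0.147,0.029,0.004]
    - [0.146,0.033,0.003]
    - [0.144,0.037,0.004]
  turn:
    - [0,0,-0.018]
    - [0,0,-0.018]
    - [0,0,-0.018]
    - [0,0,-0.018]
    - [0,0,-0.018]
    - [0,0,-0.018]
    - [0,0,-0.018]
    - [0,0,-0.018]
  jaw: [1,1,1,1,1,1,1,1]

```text
time_s: 14.95
tcp_pos: [0.5421, -0.2389, 0.3202]
eef_rot: [180.0, 0.0, -80.3]
contact_force: [0.1, 0.1, -4.6]
gripper_width: 0.0233
```

Call:
apply_moves:
  slide:
    - [0.095,0.027,0.002]
    - [0.049,0.014,0.001]
    - [0,0,0]
    - [0,0,0]
    - [0,0,0]
    - [0,0,0]
  turn:
    - [0,0,-0.016]
    - [0,0,0]
    - [0,0,0]
    - [0,0,0]
    - [0,0,0]
    - [0,0,0]
  jaw: [1,1,1,1,1,1]

```text
time_s: 15.55
tcp_pos: [0.5411, -0.2525, 0.3203]
eef_rot: [-180.0, -0.0, -78.9]
contact_force: [-0.2, 0.6, -3.9]
gripper_width: 0.0233
```

```bash
cat > look.py <<'E'
from h import *
import sys
n=sys.argv[1]
st(); c=cap('wrist',n+'.png');c2=cap('scene')
cv2.imwrite('pics/'+n+'c.png',np.hstack([cv2.resize(c['pixels'][130:290,230:410],(394,350),interpolation=cv2.INTER_CUBIC),cv2.resize(c2['pixels'][80:240,170:330],(350,350),interpolation=cv2.INTER_CUBIC)]))
W=wpts(c);L=tool(W)
rows=np.mgrid[:480,:640][0]<262
m=(L[...,2]>157)&(L[...,2]<162)&(L[...,0]>-8)&(abs(L[...,0])<30)&(abs(L[...,1])<45);P=L[m];print('wtop',len(P),P.min(0).round(1),P.max(0).round(1))
A=np.c_[P[:,:2],np.ones(len(P))];print('plane',np.linalg.lstsq(A,P[:,2],rcond=None)[0].round(4))
rc=cv2.minAreaRect(P[:,:2].astype(np.float32));print(rc)
m=(W[...,2]>.011)&(W[...,2]<.018)&rows&(np.hypot(W[...,0]-.533,W[...,1]+.256)<.075);P=W[m]*1000
rc=cv2.minAreaRect(P[:,:2].astype(np.float32));print('trayrim',len(P),rc)
E
python3 look.py w12
```

```text
t 15.55 p [ 0.5411 -0.2525  0.3203] rpy [-179.99   -0.    -78.92] F [-0.21  0.6  -3.89] M [ 0.105 -0.024 -0.004] w 0.0233
wtop 321 [ -7.3 -20.2 157. ] [ 18.4  36.5 159.5]
plane [1.460000e-02 2.000000e-04 1.573711e+02]
((5.533550262451172, 8.13737678527832), (56.64750671386719, 25.63375473022461), 89.99311828613281)
trayrim 587 ((532.7200317382812, -257.1929931640625), (98.69203186035156, 76.65291595458984), 11.035619735717773)
```

View pics/w12c.png

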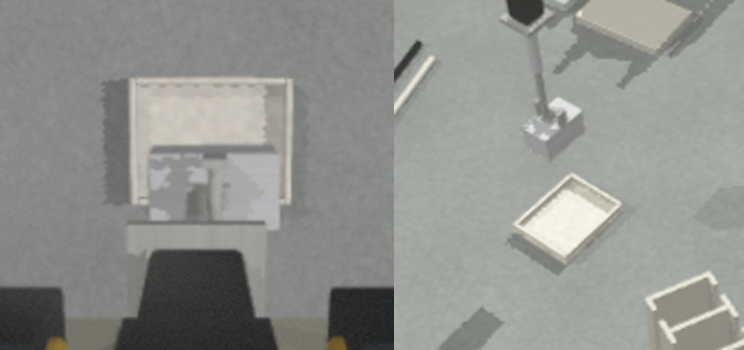

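Call:
apply_moves:
  slide:
    - [0,0,0.05]
    - [0,0,0.15]
    - [0,0,0.15]
    - [0,0,0.15]
    - [0,0,0.15]
    - [0,0,0.15]
    - [0,0,0.15]
    - [0,0,0.1]
  turn:
    - [0,0,0]
    - [0,0,0]
    - [0,0,0]
    - [0,0,0]
    - [0,0,0]
    - [0,0,0]
    - [0,0,0]
    - [0,0,0]
  jaw: [1,1,1,1,1,1,1,1]

```text
time_s: 16.45
tcp_pos: [0.5405, -0.2526, 0.2137]
eef_rot: [179.9, 0.0, -78.9]
contact_force: [-0.4, -0.6, -4.4]
gripper_width: 0.0232
```

Call:
apply_moves:
  slide:
    - [0,0,0.08]
    - [0,0,0.05]
    - [0,0,0.03]
    - [0,0,0.02]
    - [0,0,0.01]
    - [0,0,0]
    - [0,0,0]
  turn:
    - [0,0,0]
    - [0,0,0]
    - [0,0,0]
    - [0,0,0]
    - [0,0,0]
    - [0,0,0]
    - [0,0,0]
  jaw: [1,1,1,1,1,1,1]

```text
time_s: 17.15
tcp_pos: [0.5412, -0.253, 0.1966]
eef_rot: [-180.0, -0.0, -78.9]
contact_force: [-0.2, -0.1, -3.2]
gripper_width: 0.0232
```

```bash
python3 look.py w13
```

```text
t 17.15 p [ 0.5412 -0.253   0.1966] rpy [-1.7997e+02 -1.0000e-02 -7.8940e+01] F [-0.19 -0.11 -3.22] M [ 0.054 -0.042  0.021] w 0.0232
wtop 323 [ -8.  -20.2 157. ] [ 18.4  36.4 159.3]
plane [ 1.960000e-02 -2.800000e-03  1.573832e+02]
((5.204092979431152, 8.118982315063477), (26.40413475036621, 56.583465576171875), 0.0038817801978439093)
trayrim 1156 ((532.7109985351562, -257.6818542480469), (98.46338653564453, 77.79331970214844), 11.221696853637695)
```

View pics/w13c.png

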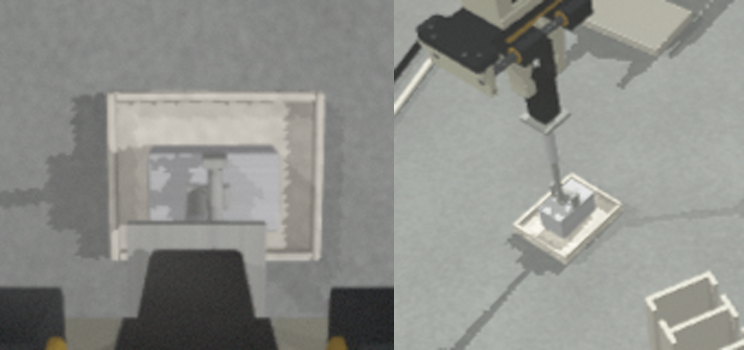

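Call:
apply_moves:
  slide:
    - [0,0,0.01]
    - [0,0,0.01]
    - [0,0,0.01]
    - [0,0,0.005]
    - [0,0,0.005]
    - [0,0,0.005]
    - [0,0,0.005]
    - [0,0,0.005]
  turn:
    - [0,0,0]
    - [0,0,0]
    - [0,0,0]
    - [0,0,0]
    - [0,0,0]
    - [0,0,0]
    - [0,0,0]
    - [0,0,0]
  jaw: [1,1,1,1,1,1,1,1]

```text
time_s: 18.05
tcp_pos: [0.5412, -0.253, 0.191]
eef_rot: [-180.0, -0.0, -78.9]
contact_force: [0.3, 1.0, -2.8]
gripper_width: 0.0232
```

Call:
apply_moves:
  slide:
    - [0,0,0.005]
    - [0,0,0.005]
    - [0,0,0.005]
    - [0,0,0.005]
    - [0,0,0]
    - [0,0,0]
  turn:
    - [0,0,0]
    - [0,0,0]
    - [0,0,0]
    - [0,0,0]
    - [0,0,0]
    - [0,0,0]
  jaw: [1,1,1,1,1,1]

```text
time_s: 18.65
tcp_pos: [0.541, -0.2529, 0.1887]
eef_rot: [180.0, -0.0, -78.9]
contact_force: [0.7, 0.0, -1.8]
gripper_width: 0.0235
```

```bash
cat > look2.py <<'E'
from h import *
import sys
n=sys.argv[1]
st(); c=cap('wrist',n+'.png')
cv2.imwrite('pics/'+n+'c.png',cv2.resize(c['pixels'][150:250,250:400],None,fx=5,fy=5,interpolation=cv2.INTER_CUBIC))
W=wpts(c);L=tool(W);z=r.get_state()['tcp_pos'][2]*1000
for v in range(206,228,3):
    print(v,' '.join('%.1f,%.0f'%(L[v,u,1],z-L[v,u,2]) if np.isfinite(L[v,u,0]) else '.' for u in range(304,344)))
E
python3 look2.py w14
```

```text
t 18.65 p [ 0.541  -0.2529  0.1887] rpy [180.    -0.   -78.94] F [ 0.66  0.04 -1.76] M [ 0.133 -0.031  0.023] w 0.0235
206 -13.5,35 -12.5,36 -11.6,34 -10.7,35 -9.8,35 -8.9,35 -8.0,35 -7.1,35 -6.1,35 -5.2,36 -4.3,35 -3.4,35 -2.5,35 -1.6,34 -0.7,36 0.3,35 1.2,35 2.1,35 3.0,35 3.7,52 4.6,52 5.5,52 6.3,52 7.2,53 8.0,53 8.9,52 9.8,54 10.7,53 11.5,52 12.4,52 13.9,36 14.8,36 15.8,35 16.7,36 . 18.5,36 19.4,35 20.4,35 21.3,34 22.2,35
209 -13.4,37 -12.5,35 -11.6,36 -10.7,34 -9.8,36 -8.9,35 -8.0,35 -7.0,35 -6.2,33 -5.2,36 -4.3,36 -3.4,34 -2.5,35 -1.6,34 -0.7,36 0.3,36 1.2,35 2.1,35 3.0,34 3.9,35 4.8,34 5.5,49 6.4,49 7.3,50 8.2,48 9.0,49 9.9,49 10.8,47 12.1,35 13.1,35 14.0,35 14.9,36 15.8,34 16.7,35 17.7,34 18.5,36 19.4,35 20.5,34 21.3,34 22.2,35
212 -13.5,33 -12.5,36 -11.6,36 -10.7,34 -9.8,35 -8.9,34 -8.0,35 -7.1,35 -6.1,36 -5.2,36 -4.3,34 -3.4,34 -2.5,35 -1.6,35 -0.7,34 0.3,35 1.2,34 2.1,34 3.0,35 3.9,36 4.8,36 5.5,49 6.4,50 7.3,50 8.1,50 9.1,47 9.9,48 10.9,47 12.2,35 13.1,36 14.1,33 14.9,35 15.8,35 16.8,34 17.7,34 18.6,35 19.5,35 20.4,35 21.4,35 22.3,35
215 -13.5,35 -12.6,35 -11.7,35 -10.8,34
[... 832 characters left out ...]
 14.5,45 15.8,36 16.9,34 17.7,36 18.6,37 19.6,35 20.4,36 21.5,34 22.3,36
224 -13.6,35 -12.6,36 -11.7,36 -10.8,35 -9.9,35 -9.0,35 -8.0,35 -7.1,35 -6.2,34 -5.3,35 -4.3,36 -3.0,70 -2.2,71 -1.3,75 -0.5,77 0.3,78 1.1,79 1.9,78 2.7,75 3.6,72 4.8,41 5.6,49 6.4,50 7.3,49 8.2,50 9.1,50 10.0,49 10.9,49 12.0,43 12.8,44 13.8,42 15.0,36 15.9,36 16.8,35 17.8,35 18.7,35 19.7,34 20.6,34 21.5,34 22.4,36
227 -13.6,35 -12.7,35 -11.8,35 -10.8,35 -9.9,36 -9.0,35 -8.1,34 -7.1,35 -6.2,35 -5.3,33 -4.4,34 -2.8,85 -2.1,84 -1.2,88 -0.5,89 0.3,91 1.1,91 1.8,91 2.6,88 3.4,86 4.3,78 5.6,49 6.4,50 7.3,49 8.2,49 9.1,50 10.0,49 10.9,48 12.2,36 13.2,35 14.1,35 15.1,34 . 16.9,36 17.9,34 18.7,35 19.7,35 20.6,34 21.5,35 22.5,34
```

View pics/w14c.png

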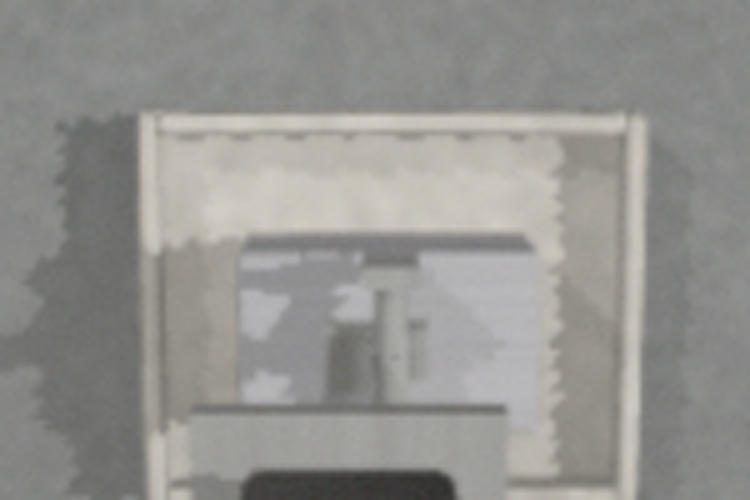

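Call:
apply_moves:
  slide:
    - [0,0,0.005]
    - [0,0,0.005]
    - [0,0,0]
    - [0,0,0]
  turn:
    - [0,0,0]
    - [0,0,0]
    - [0,0,0]
    - [0,0,0]
  jaw: [1,1,1,1]

```text
time_s: 19.1
tcp_pos: [0.5411, -0.2529, 0.1877]
eef_rot: [180.0, -0.0, -78.9]
contact_force: [0.3, -0.1, -2.0]
gripper_width: 0.0233
```

Call:
apply_moves:
  slide:
    - [0,-0.01,0]
    - [0,-0.02,0]
    - [0,-0.02,0]
    - [0,0,0]
  turn:
    - [0,0,0]
    - [0,0,0]
    - [0,0,0]
    - [0,0,0]
  jaw: [1,1,1,1]

```text
time_s: 19.5
tcp_pos: [0.5463, -0.2519, 0.1877]
eef_rot: [-180.0, -0.0, -78.9]
contact_force: [-0.5, 0.2, -2.5]
gripper_width: 0.0231
```

```bash
python3 look2.py w15 | cut -c1-420
```

```text
t 19.5 p [ 0.5463 -0.2519  0.1877] rpy [-180.     -0.    -78.93] F [-0.48  0.2  -2.47] M [ 0.067 -0.045  0.046] w 0.0231
206 -13.7,32 -12.6,36 -11.7,35 -10.9,34 -9.9,35 -9.0,35 -8.0,37 -7.2,36 -6.3,36 -5.4,36 -4.5,35 -3.6,34 -2.6,36 -1.7,35 -0.8,35 0.1,35 1.0,37 1.9,35 2.8,36 3.7,34 4.6,34 5.5,36 6.5,35 7.4,34 7.9,51 8.7,52 9.6,53 10.5,52 11.3,52 12.1,54 13.1,51 13.8,54 14.8,52 15.6,53 16.5,52 17.4,53 19.3,34 20.1,35 21.0,35 22.0,34
209 -13.5,36 -12.7,35 -11.8,35 -10.8,36 -9.9,35 -9.0,34 -8.1,35 -7.2,36 -6.3,35 -5.4,34 -4.5,35 -3.5,36 -2.6,36 -1.7,35 -0.8,34 0.1,35 1.0,35 1.9,35 2.8,34 3.7,35 4.6,36 5.6,35 6.5,35 7.4,35 8.3,34 9.2,33 10.1,36 10.6,47 11.5,49 12.3,50 13.2,49 14.0,50 15.0,49 15.9,47 17.4,35 18.3,35 19.3,34 20.2,35 21.1,35 22.0,35
212 -13.7,33 -12.7,34 -11.8,35 -10.9,35 -10.0,34 -9.0,35 -8.1,36 -7.2,34 -6.3,34 -5.4,34 -4.4,37 -3.6,35 -2.6,35 -1.7,35 -0.8,36 0.1,34 1.0,35 1.9,35 2.8,36 3.8,33 4.6,35 5.6,35 6.5,35 7.4,35 8.3,36 9.2,35 10.1,35 10.6,49 11.5,49 12.3,49 13.2,49 14.1,49 14.9,50 15.9,47 17.3,37 18.4,35 19.3,34 20.2,35 21.0,36 22.0,35
215 -13.6,35 -12.7,35 -11.8,
[... 854 characters left out ...]
 15.0,49 16.0,47 17.5,35 18.4,35 19.3,36 20.3,35 21.2,35 22.2,34
224 -13.7,35 -12.8,34 -11.9,34 -10.9,35 -10.0,34 -9.1,36 -8.2,35 -7.3,33 -6.3,35 -5.4,34 -4.5,36 -3.2,71 -2.3,70 -1.5,75 -0.7,76 0.1,78 0.9,80 1.7,77 2.6,75 3.4,72 4.6,40 5.5,39 6.4,40 7.4,38 8.2,41 9.1,40 10.0,41 10.7,49 11.6,49 12.5,48 13.3,49 14.2,49 15.1,49 16.7,34 17.5,35 18.5,35 19.4,35 20.3,35 21.3,34 22.1,36
227 -13.7,35 -12.8,36 -11.9,34 -11.0,33 -10.0,35 -9.1,35 -8.2,34 -7.3,35 -6.4,35 -5.4,35 -4.5,34 -3.0,83 -2.2,84 -1.4,87 -0.6,89 0.1,89 0.9,90 1.7,90 2.5,88 3.3,85 4.2,77 5.6,34 6.5,35 7.5,35 8.4,35 9.3,35 10.2,35 10.7,47 11.6,49 12.5,48 13.3,50 14.2,49 15.1,49 16.6,35 17.6,35 18.5,35 19.4,35 20.4,35 21.4,34 22.2,35
```

View pics/w15c.png

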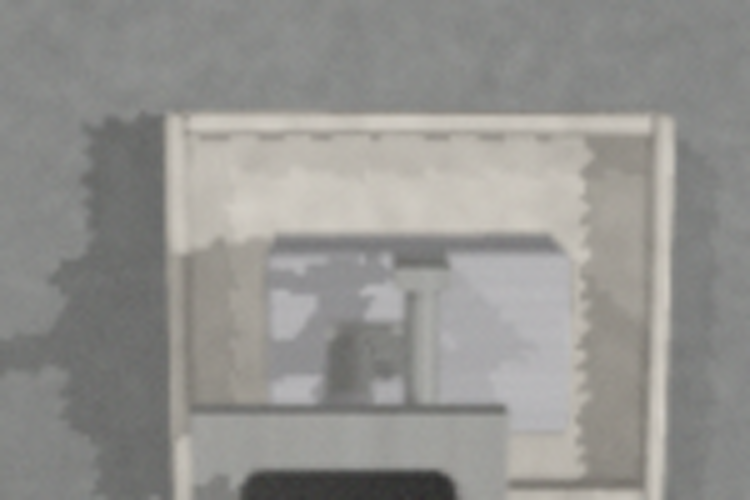

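Call:
apply_moves:
  slide:
    - [0,-0.02,0]
    - [0,-0.03,0]
    - [0,-0.03,0]
    - [0,-0.03,0]
    - [0,0,0]
    - [0,0,0]
  turn:
    - [0,0,0]
    - [0,0,0]
    - [0,0,0]
    - [0,0,0]
    - [0,0,0]
    - [0,0,0]
  jaw: [1,1,1,1,1,1]

```text
time_s: 20.15
tcp_pos: [0.5567, -0.2498, 0.1877]
eef_rot: [180.0, 0.0, -78.9]
contact_force: [-0.2, -0.6, -2.5]
gripper_width: 0.0233
```

```bash
python3 look2.py w16 | sed -n '1p;5p'
```

```text
t 20.15 p [ 0.5567 -0.2498  0.1877] rpy [ 1.7999e+02  1.0000e-02 -7.8940e+01] F [-0.2  -0.61 -2.49] M [ 0.057 -0.052 -0.05 ] w 0.0233
215 -14.7,6 -13.7,6 -12.8,3 -11.8,6 -10.8,4 -9.8,4 -8.8,4 -7.8,5 -6.8,6 -5.8,5 -4.4,34 -3.4,41 -2.5,40 -1.6,41 -0.7,39 0.2,40 1.1,40 2.0,41 2.9,41 3.8,40 4.7,40 5.6,41 6.5,39 7.4,40 8.3,40 9.2,41 10.1,40 11.0,40 11.9,40 12.8,40 13.7,41 14.5,42 15.7,35 16.6,35 17.5,36 18.5,36 19.4,36 20.2,37 20.5,47 21.3,48
```

View pics/w16c.png

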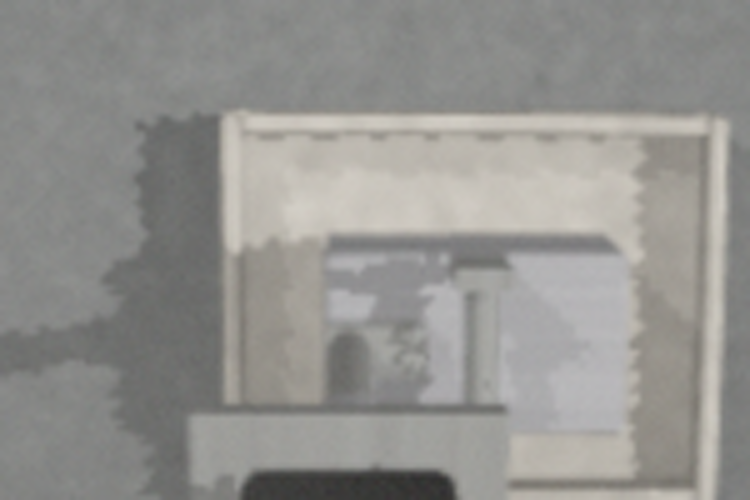

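```bash
python3 - <<'E'
from h import *
plan([.5097,.2283,.31],-75,p0=[.5567,-.2498,.3097],yaw0=-78.94,n=16,q=3)
E
```

```text
n 16 end [0.50972 0.22828 0.31   ] [-180.      0.    -74.81]
slide [[-0.299, -0.028, 0.0], [-0.299, -0.03, 0.0], [-0.298, -0.032, -0.001], [-0.299, -0.032, 0.0], [-0.298, -0.034, 0.0], [-0.298, -0.035, 0.0], [-0.298, -0.037, 0.0], [-0.298, -0.038, 0.0]]
turn [[0.0, 0.0, -0.003], [0.0, 0.0, -0.003], [0.0, 0.0, -0.003], [0.0, 0.0, -0.003], [0.0, 0.0, -0.003], [0.0, 0.0, -0.003], [0.0, 0.0, -0.003], [0.0, 0.0, -0.003]]
slide [[-0.298, -0.039, -0.001], [-0.297, -0.04, 0.0], [-0.298, -0.042, 0.0], [-0.297, -0.044, 0.0], [-0.297, -0.044, 0.0], [-0.296, -0.046, -0.001], [-0.297, -0.047, 0.0], [-0.296, -0.049, 0.0]]
turn [[0.0, 0.0, -0.003], [0.0, 0.0, -0.003], [0.0, 0.0, -0.003], [0.0, 0.0, -0.003], [0.0, 0.0, -0.003], [0.0, 0.0, -0.003], [0.0, 0.0, -0.003], [0.0, 0.0, -0.003]]
```

Call:
apply_moves:
  slide:
    - [0,0,-0.02]
    - [0,0,-0.05]
    - [0,0,-0.1]
    - [0,0,-0.2]
    - [0,0,-0.3]
    - [0,0,-0.3]
    - [0,0,-0.25]
    - [0,0,0]
  turn:
    - [0,0,0]
    - [0,0,0]
    - [0,0,0]
    - [0,0,0]
    - [0,0,0]
    - [0,0,0]
    - [0,0,0]
    - [0,0,0]
  jaw: [1,1,1,1,1,1,1,1]

```text
time_s: 21.0
tcp_pos: [0.5584, -0.2507, 0.3153]
eef_rot: [-179.6, -0.2, -78.9]
contact_force: [0.6, -0.4, -2.0]
gripper_width: 0.0237
```

Call:
apply_moves:
  slide:
    - [-0.299,-0.028,0]
    - [-0.299,-0.03,0]
    - [-0.298,-0.032,0]
    - [-0.299,-0.032,0]
    - [-0.298,-0.034,0]
    - [-0.298,-0.035,0]
    - [-0.298,-0.037,0]
    - [-0.298,-0.038,0]
  turn:
    - [0,0,-0.003]
    - [0,0,-0.003]
    - [0,0,-0.003]
    - [0,0,-0.003]
    - [0,0,-0.003]
    - [0,0,-0.003]
    - [0,0,-0.003]
    - [0,0,-0.003]
  jaw: [1,1,1,1,1,1,1,1]

```text
time_s: 21.8
tcp_pos: [0.5328, -0.0096, 0.31]
eef_rot: [-180.0, 0.0, -76.9]
contact_force: [0.3, -0.5, -2.2]
gripper_width: 0.0232
```

Call:
apply_moves:
  slide:
    - [-0.298,-0.039,0]
    - [-0.297,-0.04,0]
    - [-0.298,-0.042,0]
    - [-0.297,-0.044,0]
    - [-0.297,-0.044,0]
    - [-0.296,-0.046,0]
    - [-0.297,-0.047,0]
    - [-0.296,-0.049,0]
  turn:
    - [0,0,-0.003]
    - [0,0,-0.003]
    - [0,0,-0.003]
    - [0,0,-0.003]
    - [0,0,-0.003]
    - [0,0,-0.002]
    - [0,0,-0.002]
    - [0,0,-0.002]
  jaw: [1,1,1,1,1,1,1,1]

```text
time_s: 22.6
tcp_pos: [0.5094, 0.2293, 0.31]
eef_rot: [-180.0, 0.0, -75.1]
contact_force: [1.0, 0.9, -1.6]
gripper_width: 0.023
```

Call:
apply_moves:
  slide:
    - [0,0,0]
    - [0,0,0]
    - [0,0,0]
    - [0,0,0]
  turn:
    - [0,0,0]
    - [0,0,0]
    - [0,0,0]
    - [0,0,0]
  jaw: [1,1,1,1]

```text
time_s: 23.0
tcp_pos: [0.5099, 0.2275, 0.31]
eef_rot: [-180.0, 0.0, -75.1]
contact_force: [0.1, 0.4, -0.8]
gripper_width: 0.0234
```

```bash
python3 - <<'E'
from h import *
st(); c=cap('wrist','w17.png');t=cap('top')
cv2.imwrite('pics/w17c.png',cv2.resize(c['pixels'][130:290,190:410],None,fx=3.5,fy=3.5,interpolation=cv2.INTER_CUBIC))
W=wpts(c);L=tool(W);rows=np.mgrid[:480,:640][0]<262
m=(W[...,2]>.1465)&(W[...,2]<.1545)&rows&(L[...,1]<-15)&(abs(L[...,0])<60)&(L[...,1]>-110)
P=L[m];rc=cv2.minAreaRect(P[:,:2].astype(np.float32));print('prong tool frame',len(P),rc,np.median(P[:,2]))
# slot: prong points nearest front for various x
for x0 in range(-26,34,2):
    q=P[(P[:,0]>=x0)&(P[:,0]<x0+2)]
    if len(q): print(x0,len(q),q[:,1].max().round(1),q[:,1].min().round(1))
cv2.imwrite('pics/t17.png',t['pixels'])
E
```

```text
t 23.0 p [0.5099 0.2275 0.31  ] rpy [-179.99    0.    -75.12] F [ 0.13  0.42 -0.85] M [ 0.086 -0.039 -0.044] w 0.0234
prong tool frame 3618 ((-0.5401363372802734, -62.76911163330078), (72.89166259765625, 54.66451644897461), 88.3008804321289) 158.87591706443192
-26 141 -30.1 -98.1
-24 136 -30.0 -97.9
-22 155 -29.9 -97.7
-20 138 -29.8 -97.8
-18 152 -29.9 -98.7
-16 150 -29.8 -98.2
-14 142 -29.8 -98.0
-12 150 -26.0 -98.0
-10 145 -26.1 -99.0
-8 92 -27.1 -98.7
-6 92 -56.3 -98.8
-4 88 -56.3 -98.7
-2 91 -56.2 -98.6
0 87 -56.4 -99.2
2 90 -56.7 -99.2
4 88 -56.4 -98.8
6 89 -56.6 -98.9
8 127 -26.6 -98.7
10 162 -26.7 -98.8
12 154 -26.8 -98.4
14 160 -27.3 -98.6
16 155 -27.4 -98.4
18 158 -27.4 -98.6
20 164 -27.4 -99.3
22 161 -27.3 -99.2
24 165 -27.3 -99.2
26 63 -27.3 -69.5
```

View pics/w17c.png

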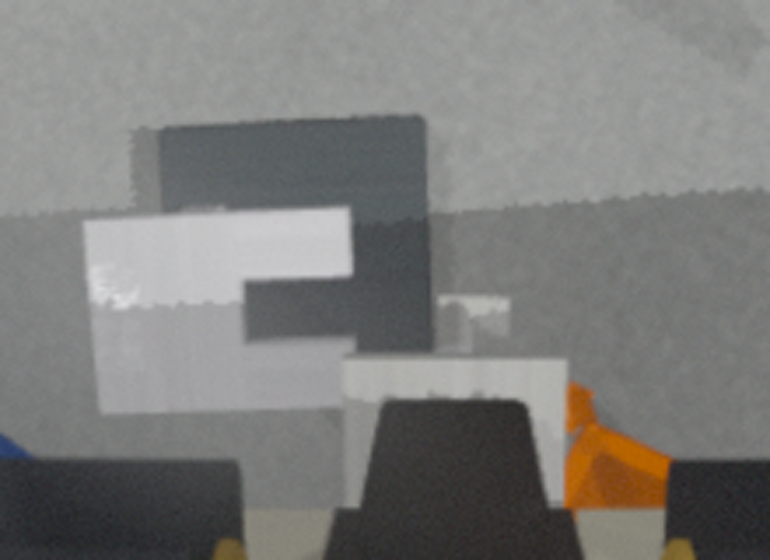

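View pics/t17.png

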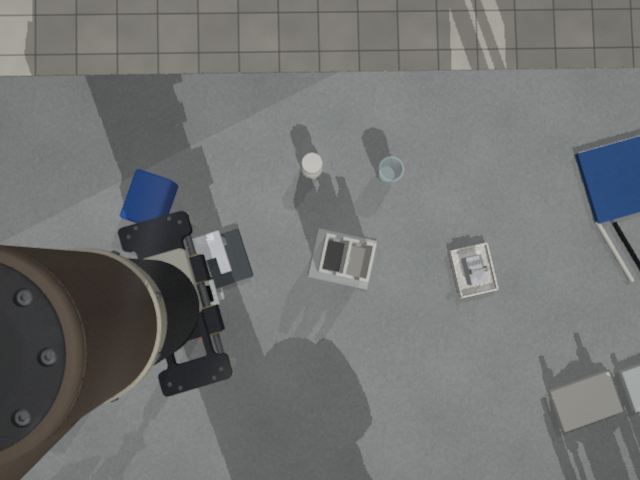

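Call:
apply_moves:
  slide:
    - [-0.009,0,0.1]
    - [0,0,0.3]
    - [0,0,0.3]
    - [0,0,0.3]
    - [0,0,0.17]
    - [0,0,0.06]
    - [0,0,0]
    - [0,0,0]
  turn:
    - [0,0,-0.007]
    - [0,0,0]
    - [0,0,0]
    - [0,0,0]
    - [0,0,0]
    - [0,0,0]
    - [0,0,0]
    - [0,0,0]
  jaw: [1,1,1,1,1,1,1,1]

```text
time_s: 23.9
tcp_pos: [0.5103, 0.2294, 0.1877]
eef_rot: [-179.9, 0.0, -74.5]
contact_force: [0.0, -0.6, -2.0]
gripper_width: 0.0231
```

```bash
python3 - <<'E'
from h import *
st(); c=cap('wrist','w18.png')
cv2.imwrite('pics/w18c.png',cv2.resize(c['pixels'][130:290,190:410],None,fx=3.5,fy=3.5,interpolation=cv2.INTER_CUBIC))
W=wpts(c);L=tool(W);rows=np.mgrid[:480,:640][0]<262
m=(W[...,2]>.1465)&(W[...,2]<.1545)&rows&(L[...,1]<-18)&(abs(L[...,0])<60)&(L[...,1]>-110)
P=L[m];rc=cv2.minAreaRect(P[:,:2].astype(np.float32));print('prong tool frame',len(P),rc,np.median(P[:,2]))
for x0 in range(-12,14,1):
    q=P[(P[:,0]>=x0)&(P[:,0]<x0+1)]
    if len(q): print(x0,len(q),q[:,1].max().round(1),q[:,1].min().round(1))
E
```

```text
t 23.9 p [0.5103 0.2294 0.1877] rpy [-1.7992e+02  1.0000e-02 -7.4460e+01] F [ 0.02 -0.62 -2.01] M [ 0.096  0.001 -0.08 ] w 0.0231
prong tool frame 4629 ((13.021394729614258, -62.253623962402344), (73.2026138305664, 33.525245666503906), 89.60953521728516) 37.038110854817084
-4 22 -55.2 -98.7
-3 98 -55.3 -97.9
-2 92 -55.1 -97.8
-1 98 -55.2 -97.8
0 91 -55.1 -97.0
1 102 -55.9 -97.0
2 88 -56.0 -97.8
3 100 -55.8 -97.8
4 94 -55.9 -97.6
5 97 -56.1 -97.7
6 90 -55.9 -97.6
7 110 -56.0 -98.3
8 85 -56.1 -98.3
9 113 -56.0 -98.1
10 85 -56.0 -97.6
11 140 -25.8 -98.0
12 164 -25.7 -97.3
13 176 -25.7 -97.7
```

View pics/w18c.png

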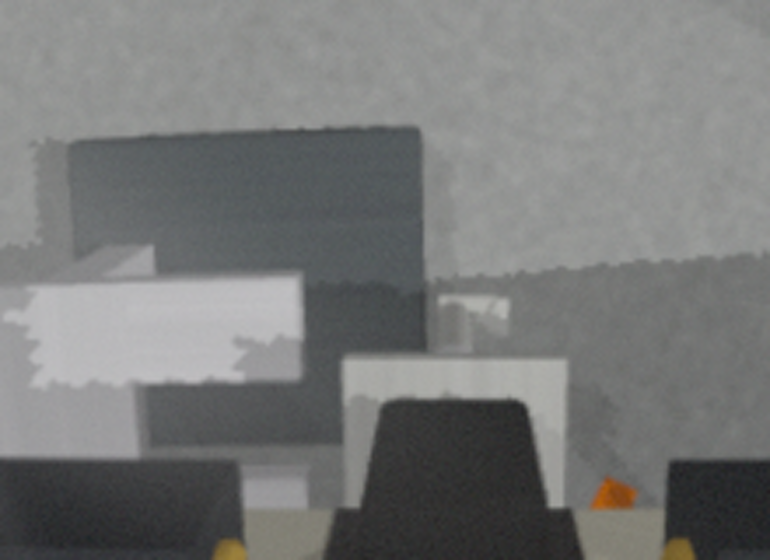

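```bash
python3 - <<'E'
from h import *
c=load('wrist');W=wpts(c);L=tool(W);st()
m=(L[...,2]>17)&(L[...,2]<26)&(abs(L[...,0])<24)&(abs(L[...,1])<25)&(np.mgrid[:480,:640][0]<262)
P=L[m];print('fl',P.max(0),P.min(0),np.median(P[:,2]))
m=(L[...,2]>120)&(L[...,2]<160)&(abs(L[...,0])<24)&(abs(L[...,1])<25)
P=L[m];print('toe',P.max(0),P.min(0))
print(r.get_state()['tcp_pos'],r.get_state()['tcp_pos'])
E
```

```text
t 23.95 p [0.5104 0.2295 0.188 ] rpy [-1.7989e+02  3.0000e-02 -7.4460e+01] F [-0.05  0.38 -1.72] M [ 0.06  -0.029  0.004] w 0.0231
fl [19.24353302 18.68673026 25.93827838] [  1.53179606 -17.32845156  17.06477631] 21.63063711644131
toe [  6.5177669   14.90654163 150.08243318] [ -3.7513789   -3.12596305 120.08259648]
[0.51036014 0.22950608 0.1879591 ] [0.51036014 0.22950608 0.1879591 ]
```

Call:
apply_moves:
  slide:
    - [0,0,0]
  turn:
    - [0,0,0]
  jaw: [1]

```text
time_s: 24.05
tcp_pos: [0.5102, 0.2295, 0.1879]
eef_rot: [-179.9, 0.0, -74.5]
contact_force: [0.9, 0.3, -2.1]
gripper_width: 0.0233
```

Call:
apply_moves:
  slide:
    - [0.012,-0.04,0]
    - [0,-0.1,0]
    - [0,-0.1,0]
    - [0,-0.1,0]
    - [0,-0.08,0]
    - [0,-0.04,0]
    - [0,-0.02,0]
    - [0,0,0]
  turn:
    - [0,0,0]
    - [0,0,0]
    - [0,0,0]
    - [0,0,0]
    - [0,0,0]
    - [0,0,0]
    - [0,0,0]
    - [0,0,0]
  jaw: [1,1,1,1,1,1,1,1]

```text
time_s: 24.85
tcp_pos: [0.5563, 0.2407, 0.1865]
eef_rot: [180.0, -0.0, -74.5]
contact_force: [-0.2, -0.6, -2.6]
gripper_width: 0.0235
```

Call:
apply_moves:
  slide:
    - [0,0,0]
    - [0,0,0]
  turn:
    - [0,0,0]
    - [0,0,0]
  jaw: [1,1]

```text
time_s: 25.05
tcp_pos: [0.556, 0.2408, 0.1869]
eef_rot: [-180.0, 0.0, -74.5]
contact_force: [-0.5, -0.7, -2.1]
gripper_width: 0.023
```

```bash
python3 - <<'E'
from h import *
st(); c=cap('wrist','w19.png');s=cap('scene');st()
cv2.imwrite('pics/w19c.png',np.hstack([cv2.resize(c['pixels'][130:290,220:380],(390,390),interpolation=cv2.INTER_CUBIC),cv2.resize(s['pixels'][240:370,330:460],(390,390),interpolation=cv2.INTER_CUBIC)]))
W=wpts(c);L=tool(W);rows=np.mgrid[:480,:640][0]<262
m=(W[...,2]>.1465)&(W[...,2]<.1545)&rows&(abs(L[...,0])<60)&(abs(L[...,1])<70)
P=L[m];print(P.max(0),P.min(0))
m=(L[...,2]>17)&(L[...,2]<25)&(abs(L[...,0])<24)&(abs(L[...,1])<25)&rows
P=L[m];print('fl',P.max(0),P.min(0))
E
```

```text
t 25.05 p [0.556  0.2408 0.1869] rpy [-1.7999e+02  1.0000e-02 -7.4460e+01] F [-0.45 -0.65 -2.07] M [ 0.062 -0.046  0.019] w 0.023
t 25.15 p [0.556  0.2408 0.1869] rpy [-1.7999e+02  1.0000e-02 -7.4460e+01] F [ 1.23 -0.34 -1.21] M [ 0.048 -0.035 -0.003] w 0.0235
[28.6122815  20.53651263 40.35838063] [ -3.12210815 -50.99334931  33.29215163]
fl [19.08327642 18.71354278 24.95187835] [  1.83978997 -17.29152651  17.00260005]
```

View pics/w19c.png

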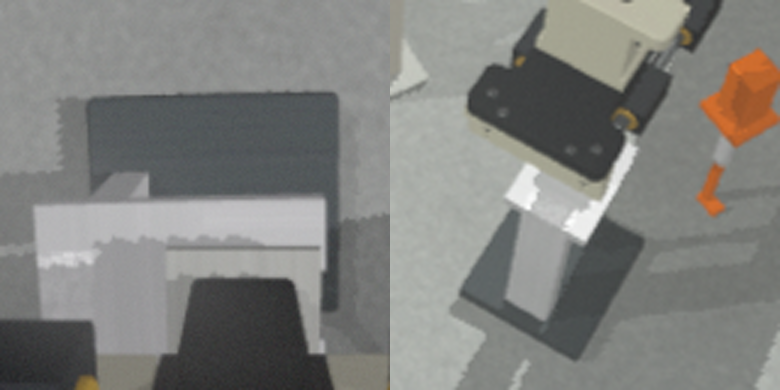

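Call:
apply_moves:
  slide:
    - [0,0,0.03]
    - [0,0,0.03]
    - [0,0,0.015]
    - [0,0,0.005]
    - [0,0,0.005]
    - [0,0,0]
    - [0,0,0]
  turn:
    - [0,0,0]
    - [0,0,0]
    - [0,0,0]
    - [0,0,0]
    - [0,0,0]
    - [0,0,0]
    - [0,0,0]
  jaw: [1,1,1,1,1,1,1]

```text
time_s: 25.85
tcp_pos: [0.5563, 0.2408, 0.1783]
eef_rot: [-180.0, -0.0, -74.5]
contact_force: [0.4, -0.5, -1.2]
gripper_width: 0.023
```

Call:
apply_moves:
  slide:
    - [0,0,0.005]
    - [0,0,0]
    - [0,0,0]
  turn:
    - [0,0,0]
    - [0,0,0]
    - [0,0,0]
  jaw: [1,1,1]

```text
time_s: 26.15
tcp_pos: [0.5563, 0.2408, 0.1778]
eef_rot: [-180.0, 0.0, -74.5]
contact_force: [0.4, -0.6, -1.7]
gripper_width: 0.0229
```

Call:
apply_moves:
  slide:
    - [0,0,0.005]
    - [0,0,0]
    - [0,0,0]
  turn:
    - [0,0,0]
    - [0,0,0]
    - [0,0,0]
  jaw: [1,1,1]

```text
time_s: 26.45
tcp_pos: [0.5563, 0.2409, 0.1773]
eef_rot: [-180.0, 0.0, -74.5]
contact_force: [0.0, 0.7, -0.9]
gripper_width: 0.023
```

Call:
apply_moves:
  slide:
    - [0,0,0.003]
    - [0,0,0]
    - [0,0,0]
  turn:
    - [0,0,0]
    - [0,0,0]
    - [0,0,0]
  jaw: [1,1,1]

```text
time_s: 26.75
tcp_pos: [0.5563, 0.2409, 0.1773]
eef_rot: [-180.0, 0.0, -74.5]
contact_force: [-1.5, -0.3, 2.7]
gripper_width: 0.0234
```

Call:
apply_moves:
  slide:
    - [0,0,0]
    - [0,0,0]
    - [0,0,0]
    - [0,0,0]
    - [0,0,0]
    - [0,0,0]
    - [0,0,0]
    - [0,0,0]
  turn:
    - [0,0,0]
    - [0,0,0]
    - [0,0,0]
    - [0,0,0]
    - [0,0,0]
    - [0,0,0]
    - [0,0,0]
    - [0,0,0]
  jaw: [0.7,0.65,0.5,0.3,0,0,0,0]

```text
time_s: 27.55
tcp_pos: [0.5562, 0.2408, 0.177]
eef_rot: [-180.0, 0.0, -74.5]
contact_force: [0.4, 1.1, -0.2]
gripper_width: 0.0732
```

```bash
python3 - <<'E'
from h import *
st(); c=cap('wrist','w20.png');s=cap('scene');st()
cv2.imwrite('pics/w20c.png',np.hstack([cv2.resize(c['pixels'][130:370,200:440],(390,390),interpolation=cv2.INTER_CUBIC),cv2.resize(s['pixels'][240:370,330:460],(390,390),interpolation=cv2.INTER_CUBIC)]))
E
```

```text
t 27.55 p [0.5562 0.2408 0.177 ] rpy [-180.      0.    -74.47] F [ 0.37  1.05 -0.24] M [ 0.165 -0.016  0.005] w 0.0732
t 27.65 p [0.5562 0.2408 0.177 ] rpy [-180.      0.    -74.47] F [-0.47  0.02  0.21] M [ 0.076 -0.038  0.039] w 0.0811
```

View pics/w20c.png

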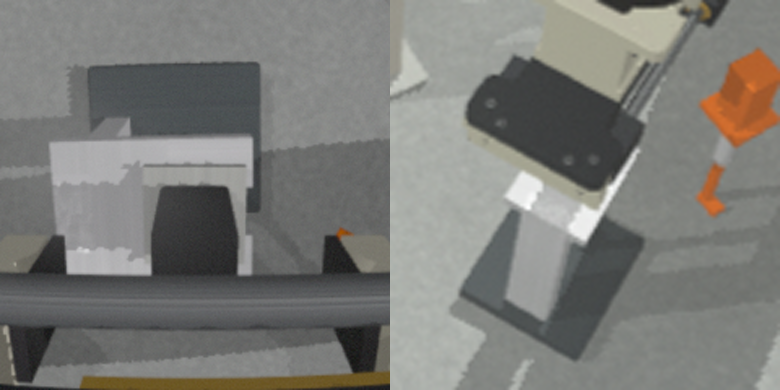

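Picker hangs on the prongs, fingers clear at both sides of the grip. Back off upward, then aside so the cameras can see.

Call:
apply_moves:
  slide:
    - [0,0,0]
    - [0,0,-0.03]
    - [0,0,-0.1]
    - [0,0,-0.3]
    - [0,0,-0.4]
    - [0,0,-0.4]
    - [0,0,0]
    - [0,0,0]
  turn:
    - [0,0,0]
    - [0,0,0]
    - [0,0,0]
    - [0,0,0]
    - [0,0,0]
    - [0,0,0]
    - [0,0,0]
    - [0,0,0]
  jaw: [0,0,0,0,0,0,0,0]

```text
time_s: 28.45
tcp_pos: [0.5566, 0.2412, 0.3019]
eef_rot: [-179.8, 0.1, -74.5]
contact_force: [-0.2, -1.0, -0.6]
gripper_width: 0.0877
```

```bash
python3 - <<'E'
from h import *
st(); c=cap('wrist','w21.png');s=cap('scene','s21.png');t=cap('top','t21.png')
W=wpts(c);x,y,z=W[...,0],W[...,1],W[...,2];rows=np.mgrid[:480,:640][0]<262
def rect(W,m,name):
    P=W[m][:,:2];
    if len(P)<5: print(name,'none');return
    rc=cv2.minAreaRect((P*1000).astype(np.float32)); print(name,len(P),'c',np.round(rc[0],1),'s',np.round(rc[1],1),'a',round(rc[2],2),'z',np.nanmedian(W[m][:,2]).round(4))
b=(x>.47)&(x<.68)&(y>.14)&(y<.32)&rows
rect(W,b&(z>.195)&(z<.22),'grip'); rect(W,b&(z>.1465)&(z<.1525),'prong')
for n in('top','scene'):
    W=pts(load(n));x,y,z=W[...,0],W[...,1],W[...,2]
    b=(np.hypot(x-.533,y+.256)<.06)
    rect(W,b&(z>.03)&(z<.038),'wtop '+n); rect(W,b&(z>.045)&(z<.056),'bar '+n); rect(W,b&(z>.0105)&(z<.017),'rim')
    rect(W,(abs(x-.742)<.03)&(abs(y-.064)<.03)&(z>.05),'jar')
E
```

```text
t 28.45 p [0.5566 0.2412 0.3019] rpy [-1.7983e+02  9.0000e-02 -7.4470e+01] F [-0.18 -1.   -0.6 ] M [0.054 0.065 0.004] w 0.0877
grip 964 c [556.2 239.3] s [23.1 23.8] a 15.77 z 0.2059
prong 2597 c [570.5 244.4] s [72.1 54.5] a 16.48 z 0.151
wtop top 423 c [ 533.8 -253.7] s [55.8 34.8] a 11.46 z 0.0338
bar top 72 c [ 533.6 -254.1] s [10.3 34.6] a 10.33 z 0.0486
rim 373 c [ 533.2 -256.1] s [97.9 79. ] a 11.34 z 0.0136
jar 348 c [746.   65.8] s [38.5 38.7] a 21.78 z 0.0598
wtop scene 217 c [ 534.  -253.2] s [58.  37.3] a 10.33 z 0.0334
bar scene 43 c [ 534.5 -252.4] s [11.  36.1] a 10.68 z 0.0477
rim 225 c [ 533.1 -255.5] s [99.7 81.3] a 11.08 z 0.0132
jar 320 c [745.8  66.6] s [39.4 38.5] a 23.91 z 0.0591
```

View pics/w21.png

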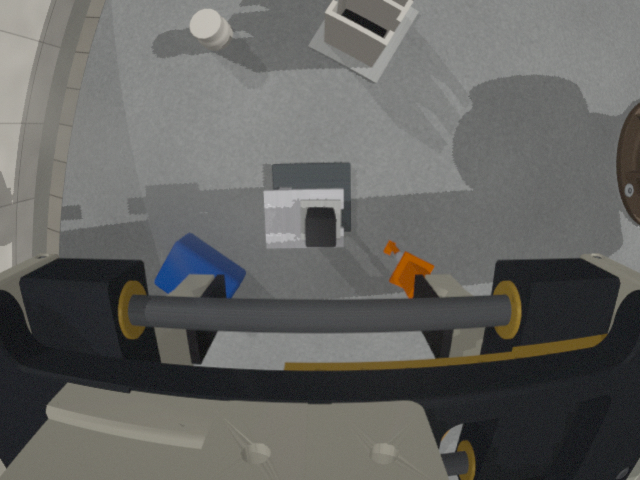

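View pics/s21.png

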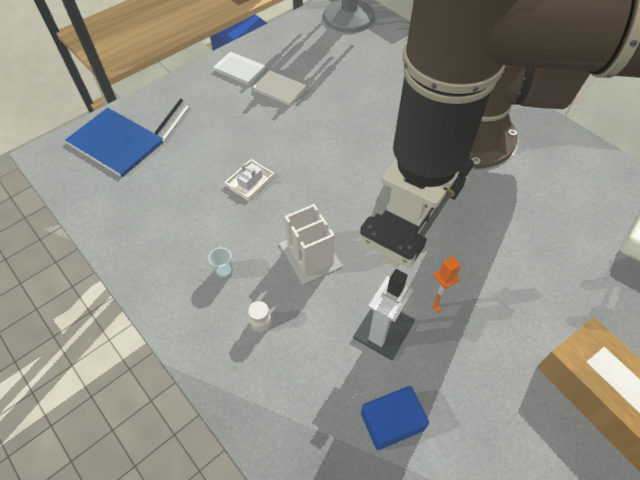

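The picker hangs in the fork with its grip at about (320, 228) in the wrist picture. The weight stands upright in the tray at about (249, 178) in the scene picture, and the other objects look unmoved. I'm handing the job in.

```bash
python3 -c "
from plant import r
print(r.close_job()); print(r.get_state()['time_s'])"
```

```text
the job is handed in; nothing more can be done
None
the job is handed in; nothing more can be done
```

The job is done and handed in at about 28.6 s of the 69 s allowed. The balance weight stands upright in the tray and the picker is back on its stand.

**What I did:**
- **Picking up:** I gripped the picker in its fork and drew it out towards the robot. It touched down on the block with about 3 N, and the toe turned out to be about 6 mm longer than the middle setting.
- **Hooking and lifting:** I slid the toe under the bar, checked in the wrist camera that the lip was past it, and lifted the weight out level.
- **Setting down:** I lowered the weight into the tray in 0.5 mm steps, backed the toe out without dragging it, and hung the picker up again.

**Last checks:**
- **Weight:** both fixed cameras put it within 3 mm of the tray's centre, aligned with the tray, with its flat top level at the expected height.
- **Picker:** the grip is at (556.2, 239.3) mm with its top at 206 mm. It started at (558.0, 240.1), so it hangs about 2 mm nearer the nominal seat and turned about 1°.
- **Everything else:** I saw no movement of the jar, beaker, blue box, filler or orange look-alike in the pictures. Only the jar was measured again, and its 4 mm difference in x comes from comparing a rough first point with a later fit.
- **Forces:** between-move readings stayed below about 5 N. I did not log the peaks inside the moves.

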